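Assemble a snap-together desk caddy in its clamping nest

TASK

Lift the caddy base off the rubber mat into the nest with the pins, tongue under the clamp, and swing the red clamp lever fully shut over it; then push every square tube pocket there is on the desk (two or three) down onto a spigot of its own, any spigot, right down to the plate and turned so that the orange spring button pops out through the tube's hole. When all are on, swing the lever fully open again and carry the finished caddy back to the middle of the mat, standing flat with the buttons still through; leave the lever open and do not disturb the mug, the loupe and the tape roll.

Things in the scene. Friction and masses are not known exactly. Their poses are not given: they have to be found in the camera images.
- base: caddy base, 0.35 kg: aluminium plate 130 (x) x 150 (y) x 10 mm, origin at the centre of its underside, z up. Clamp tongue 32 mm wide, 10 thick, on the -y edge to y = -103. Carrying blade in the middle, black with a yellow band, 12 mm thick in x, 32 wide in y, top 74 mm above the underside: grip across the 12 mm, between the spigots (at x +-42, y +-52). Starts on the mat, no tubes on
- spigot0 (a point): foot of spigot 0 (base x -42, y -52 mm), on its axis at the plate's top face, 10 mm above the base's underside. Grey square post 34x34 mm, 36 mm tall, plus an 8 mm cone on top (20 mm across its tip); sides parallel to the base's x and y
- spigot1 (a point): foot of spigot 1 (base x -42, y 52 mm), on its axis at the plate's top face, 10 mm above the base's underside. Grey square post 34x34 mm, 36 mm tall, plus an 8 mm cone on top (20 mm across its tip); sides parallel to the base's x and y
- spigot2 (a point): foot of spigot 2 (base x 42, y -52 mm), on its axis at the plate's top face, 10 mm above the base's underside. Grey square post 34x34 mm, 36 mm tall, plus an 8 mm cone on top (20 mm across its tip); sides parallel to the base's x and y
- spigot3 (a point): foot of spigot 3 (base x 42, y 52 mm), on its axis at the plate's top face, 10 mm above the base's underside. Grey square post 34x34 mm, 36 mm tall, plus an 8 mm cone on top (20 mm across its tip); sides parallel to the base's x and y
- button0 (a joint): orange spring button (slippery cone) in spigot 0's -x face (base frame), 20 mm above the plate: 0 = out (5.5 mm out of the face), grows when pressed in, to 0.0065 m. A tube pushed down over it presses it in (5 to 10 N of push) and it pops out through the hole as the tube meets the plate, if the tube's x axis lies along the base's x
- button1 (a joint): orange spring button (slippery cone) in spigot 1's -x face (base frame), 20 mm above the plate: 0 = out (5.5 mm out of the face), grows when pressed in, to 0.0065 m. A tube pushed down over it presses it in (5 to 10 N of push) and it pops out through the hole as the tube meets the plate, if the tube's x axis lies along the base's x
- button2 (a joint): orange spring button (slippery cone) in spigot 2's +x face (base frame), 20 mm above the plate: 0 = out (5.5 mm out of the face), grows when pressed in, to 0.0065 m. A tube pushed down over it presses it in (5 to 10 N of push) and it pops out through the hole as the tube meets the plate, if the tube's x axis lies along the base's x
- button3 (a joint): orange spring button (slippery cone) in spigot 3's +x face (base frame), 20 mm above the plate: 0 = out (5.5 mm out of the face), grows when pressed in, to 0.0065 m. A tube pushed down over it presses it in (5 to 10 N of push) and it pops out through the hole as the tube meets the plate, if the tube's x axis lies along the base's x
- pocket0: blue pocket: upright square plastic tube with a steel lower band, open at both ends, 43x43 mm outside, 37x37 inside, 64 tall, 0.12 kg; origin at the centre of its underside, z up. 15x15 mm holes in its +x and -x walls, centred 20 mm above the lower end; +y and -y walls plain (a half turn about z is no matter, a quarter turn is). Starts standing on the desk, hole end down; may be absent
- pocket1: green pocket: upright square plastic tube with a steel lower band, open at both ends, 43x43 mm outside, 37x37 inside, 64 tall, 0.12 kg; origin at the centre of its underside, z up. 15x15 mm holes in its +x and -x walls, centred 20 mm above the lower end; +y and -y walls plain (a half turn about z is no matter, a quarter turn is). Starts standing on the desk, hole end down; may be absent
- pocket2: yellow pocket: upright square plastic tube with a steel lower band, open at both ends, 43x43 mm outside, 37x37 inside, 64 tall, 0.12 kg; origin at the centre of its underside, z up. 15x15 mm holes in its +x and -x walls, centred 20 mm above the lower end; +y and -y walls plain (a half turn about z is no matter, a quarter turn is). Starts standing on the desk, hole end down; may be absent
- fixture: assembly nest fixed to the desk: grey slab 170 (x) x 230 mm (y from -135 to +95), 12 thick; origin on the desk under the nest's centre, z up. Eight brass pins (17 mm tall, tapered above 11 mm) surround a black 130x150 mm area with 2 mm play each side; the base seats there, its x and y along the fixture's, tongue to -y under the clamp
- nest (a point): centre of the nest on the slab's top face, 12 mm above the desk: the base's origin comes here, axes parallel to the fixture's
- clamp_hinge (a point): hinge axis of the clamp lever, 120 mm to the -y side of the nest's centre and 30 mm above the desk; the axis runs along the fixture's x
- clamp_grip (a point): middle of the lever's red grip, 70 mm from the hinge axis. The grip is 16 mm wide along the hinge axis (pinch it so), 15 mm thick and runs 47 to 87 mm from the axis
- clamp (a joint): clamp lever angle (rad). 0 = shut: red grip upright, steel nose over the base's tongue (1 mm above it). Grows as the grip swings out to the fixture's -y side and the nose rises; 1.57 = grip level, pointing to -y, 30 mm above the desk; stops at 0 and 1.6. Friction (3 N at the grip) holds it where it is left. Starts open, 1.3 to 1.5
- mat: black rubber mat fixed to the desk, 200 (x) x 260 (y) x 3 mm; origin at the centre of its underside
- mug: mug, 93 mm tall, 78 mm across, bystander behind the nest; origin under its middle
- loupe: black loupe, 35 mm across, 40 mm tall, bystander; origin at the centre of its underside
- tape: roll of masking tape lying flat, 100 mm across, 25 mm tall, bystander; origin at the centre of its underside

How it is judged (in metres and radians):
On the way, in this order (a step that is already met when the one before it is completed fails the run):
1. the base sits in the nest, flat between the pins, with the clamp lever still open (horizontal distance between base and nest below 0.006 m and z of base in the frame of nest between -0.003 and 0.003 m and angle between the x axis of base and the x axis of fixture, either way round below 0.1 rad and angle between base's own z axis and vertical below 0.06 rad and value of joint clamp above 1.2 rad), for 0.2 s.
2. the clamp lever is shut over the seated base (horizontal distance between base and nest below 0.006 m and z of base in the frame of nest between -0.003 and 0.003 m and angle between the x axis of base and the x axis of fixture, either way round below 0.1 rad and angle between base's own z axis and vertical below 0.06 rad and value of joint clamp below 0.12 rad), for 0.2 s.
3. with the lever shut, every pocket is down on a spigot with the button out through its hole (all of step 2 and ((horizontal distance between pocket0 and spigot0 below 0.005 m and z of pocket0 in the frame of base between 0.007 and 0.013 m and value of joint button0 below 0.002 m) or (horizontal distance between pocket0 and spigot1 below 0.005 m and z of pocket0 in the frame of base between 0.007 and 0.013 m and value of joint button1 below 0.002 m) or (horizontal distance between pocket0 and spigot2 below 0.005 m and z of pocket0 in the frame of base between 0.007 and 0.013 m and value of joint button2 below 0.002 m) or (horizontal distance between pocket0 and spigot3 below 0.005 m and z of pocket0 in the frame of base between 0.007 and 0.013 m and value of joint button3 below 0.002 m)) and ((horizontal distance between pocket1 and spigot0 below 0.005 m and z of pocket1 in the frame of base between 0.007 and 0.013 m and value of joint button0 below 0.002 m) or (horizontal distance between pocket1 and spigot1 below 0.005 m and z of pocket1 in the frame of base between 0.007 and 0.013 m and value of joint button1 below 0.002 m) or (horizontal distance between pocket1 and spigot2 below 0.005 m and z of pocket1 in the frame of base between 0.007 and 0.013 m and value of joint button2 below 0.002 m) or (horizontal distance between pocket1 and spigot3 below 0.005 m and z of pocket1 in the frame of base between 0.007 and 0.013 m and value of joint button3 below 0.002 m)) and ((horizontal distance between pocket2 and spigot0 below 0.005 m and z of pocket2 in the frame of base between 0.007 and 0.013 m and value of joint button0 below 0.002 m) or (horizontal distance between pocket2 and spigot1 below 0.005 m and z of pocket2 in the frame of base between 0.007 and 0.013 m and value of joint button1 below 0.002 m) or (horizontal distance between pocket2 and spigot2 below 0.005 m and z of pocket2 in the frame of base between 0.007 and 0.013 m and value of joint button2 below 0.002 m) or (horizontal distance between pocket2 and spigot3 below 0.005 m and z of pocket2 in the frame of base between 0.007 and 0.013 m and value of joint button3 below 0.002 m))), for 0.3 s.
4. the clamp lever is open again, the caddy still in the nest (all of step 1 and ((horizontal distance between pocket0 and spigot0 below 0.005 m and z of pocket0 in the frame of base between 0.007 and 0.013 m and value of joint button0 below 0.002 m) or (horizontal distance between pocket0 and spigot1 below 0.005 m and z of pocket0 in the frame of base between 0.007 and 0.013 m and value of joint button1 below 0.002 m) or (horizontal distance between pocket0 and spigot2 below 0.005 m and z of pocket0 in the frame of base between 0.007 and 0.013 m and value of joint button2 below 0.002 m) or (horizontal distance between pocket0 and spigot3 below 0.005 m and z of pocket0 in the frame of base between 0.007 and 0.013 m and value of joint button3 below 0.002 m)) and ((horizontal distance between pocket1 and spigot0 below 0.005 m and z of pocket1 in the frame of base between 0.007 and 0.013 m and value of joint button0 below 0.002 m) or (horizontal distance between pocket1 and spigot1 below 0.005 m and z of pocket1 in the frame of base between 0.007 and 0.013 m and value of joint button1 below 0.002 m) or (horizontal distance between pocket1 and spigot2 below 0.005 m and z of pocket1 in the frame of base between 0.007 and 0.013 m and value of joint button2 below 0.002 m) or (horizontal distance between pocket1 and spigot3 below 0.005 m and z of pocket1 in the frame of base between 0.007 and 0.013 m and value of joint button3 below 0.002 m)) and ((horizontal distance between pocket2 and spigot0 below 0.005 m and z of pocket2 in the frame of base between 0.007 and 0.013 m and value of joint button0 below 0.002 m) or (horizontal distance between pocket2 and spigot1 below 0.005 m and z of pocket2 in the frame of base between 0.007 and 0.013 m and value of joint button1 below 0.002 m) or (horizontal distance between pocket2 and spigot2 below 0.005 m and z of pocket2 in the frame of base between 0.007 and 0.013 m and value of joint button2 below 0.002 m) or (horizontal distance between pocket2 and spigot3 below 0.005 m and z of pocket2 in the frame of base between 0.007 and 0.013 m and value of joint button3 below 0.002 m))), for 0.2 s.
At the end, for the whole second after the job is handed in: caddy flat on the mat (0.05 rad), its origin within 30 mm of the mat's centre; every pocket present on a spigot (within 3 mm of the plate, 5 mm of the axis) with that button out (under 2 mm); lever open (over 1.2 rad) (horizontal distance between base and mat below 0.03 m and z of base in the frame of mat between 0 and 0.006 m and angle between base's own z axis and vertical below 0.05 rad and value of joint clamp above 1.2 rad and ((horizontal distance between pocket0 and spigot0 below 0.005 m and z of pocket0 in the frame of base between 0.007 and 0.013 m and value of joint button0 below 0.002 m) or (horizontal distance between pocket0 and spigot1 below 0.005 m and z of pocket0 in the frame of base between 0.007 and 0.013 m and value of joint button1 below 0.002 m) or (horizontal distance between pocket0 and spigot2 below 0.005 m and z of pocket0 in the frame of base between 0.007 and 0.013 m and value of joint button2 below 0.002 m) or (horizontal distance between pocket0 and spigot3 below 0.005 m and z of pocket0 in the frame of base between 0.007 and 0.013 m and value of joint button3 below 0.002 m)) and ((horizontal distance between pocket1 and spigot0 below 0.005 m and z of pocket1 in the frame of base between 0.007 and 0.013 m and value of joint button0 below 0.002 m) or (horizontal distance between pocket1 and spigot1 below 0.005 m and z of pocket1 in the frame of base between 0.007 and 0.013 m and value of joint button1 below 0.002 m) or (horizontal distance between pocket1 and spigot2 below 0.005 m and z of pocket1 in the frame of base between 0.007 and 0.013 m and value of joint button2 below 0.002 m) or (horizontal distance between pocket1 and spigot3 below 0.005 m and z of pocket1 in the frame of base between 0.007 and 0.013 m and value of joint button3 below 0.002 m)) and ((horizontal distance between pocket2 and spigot0 below 0.005 m and z of pocket2 in the frame of base between 0.007 and 0.013 m and value of joint button0 below 0.002 m) or (horizontal distance between pocket2 and spigot1 below 0.005 m and z of pocket2 in the frame of base between 0.007 and 0.013 m and value of joint button1 below 0.002 m) or (horizontal distance between pocket2 and spigot2 below 0.005 m and z of pocket2 in the frame of base between 0.007 and 0.013 m and value of joint button2 below 0.002 m) or (horizontal distance between pocket2 and spigot3 below 0.005 m and z of pocket2 in the frame of base between 0.007 and 0.013 m and value of joint button3 below 0.002 m))); the robot touches nothing.
It fails at once if the mug is pushed more than 30 mm away (distance of mug from where it was at the start of the episode above 0.03 m).
It fails at once if the loupe is pushed more than 30 mm away (distance of loupe from where it was at the start of the episode above 0.03 m).
It fails at once if the tape roll is pushed more than 30 mm away (distance of tape from where it was at the start of the episode above 0.03 m).
Of pocket0, pocket1, pocket2 only 2 to 3 are there at a start; the rules pass over those that are not, and their reading is None.
At some moment in a run one of pocket0, pocket1, pocket2 may be knocked a few centimetres aside while the robot is not near it.
Once in a run the grip may slacken for a moment while it holds something.
It also fails if it takes over 210 s, if anything falls off the work surface, if the arm or the gripper's body presses on something with over 40 N, if the wrist force passes 120 N, or if a joint passes its speed limit or range.

ROBOT

A 7-joint arm with a two-finger parallel gripper is mounted at the origin on a cart in front of the work surface, level with it; the furniture and walls round the work are solid. World frame = base frame: x ahead of the robot, y to its left, z up, the work surface at z = 0. Lengths are in m, angles in degrees, forces in N, time in s.
With the tool pointing down it reaches from about 0.4 to 0.85 m from the base axis. Payload 10.4 kg.
Tool frame: the origin (TCP) lies between the finger pads; the fingertips stand 22 mm ahead of it and the grasp point (between the pads) lies 3 mm ahead of it; x points along the fingers, y is the direction in which the jaws open and shut, and the axes are right-handed (so a half turn about x gives the same grasp; the last joint's range is limited). The gripper opens to 87 mm and grips with 3 to 60 N. Pads are 19 mm wide; open, the fingers measure 117 mm over their backs; the gripper's body (75 mm by 190 mm) begins 51 mm behind the grasp point.
Start: joints at [72.445, 19.034, -3.707, 83.658, 1.238, 77.344, -5.071], TCP at [0.175, -0.6, 0.245] pointing down, gripper open.
Joint ranges: [-148.97, 148.97], [-28.65, 121.19], [-84.17, 76.75], [9.2, 138.47], [-72.65, 252.65], [3.7, 117.97], [-149.18, 149.18]. Speed limits (degrees/s): [127.2, 127.2, 159.86, 159.86, 180, 180, 180].

INTERFACE

Orientations are given as a 3x3 rotation matrix whose columns are the frame's x, y, z axes.
In Python, from bench import * gives the robot as it stands.
- The arm moves only by the shell command python3 -m handwheel 'ROWS' [FORCE]. ROWS is JSON, a list of rows, each a list of 7 numbers: the shift along the tool's x, y, z in mm, then the turn, a rotation vector about the tool's x, y, z in rad, then the finger opening in mm, from 0 to 87. A call has 1 to 5 rows; each row is the pose to reach, as a shift and turn from the pose commanded when the call began, along the tool's axes at that moment; what a row does not reach only later rows make up. A row lasts 1/10 s, in which the tool goes at most 50 mm and 8.59 degrees, less where a joint would pass 70% of its speed; a pose out of reach is approached as far as the arm can. A call with a gripper value outside its range is refused whole. The fingers move at their own pace and stop on an object; FORCE is the grip in N (left out, the last holds). Time passes only in rows, so rows that repeat a pose let the fingers close. It gives the time, the measured TCP pose, the force and the opening at its end, in the units of the state.
- read_state(): the state, without advancing time (a new reading comes with each control period).
- read_camera(name): name is "side" or "top" or "wrist"; returns a dict with "image" (400x640x3 uint8, red, green, blue), "z_map" (400x640 float32, m along the optical axis (not along the pixel's ray), 0 where there is no reading), "fov_y" (degrees; the focal length in pixels is half the picture's height over the tangent of half this angle, whatever the lens; pixels are square), "cx", "cy" (the principal point, pixels), "xyz" and "orientation" of the camera in the world; the wrist camera has in their place "tool_from_camera" (4x4, takes a point from camera to tool coordinates, whose origin is the TCP and whose axes are the tool frame's). Camera axes: x right, y up, looking along -z (the intrinsics and any distortion apply to the point x, -y, -z); pixel columns grow to the right and rows downward; lengths in m; the calibration is good to about 2 mm. A picture is of the moment at which its call begins: read the wrist's pose just before it.
- close_job(): hands the job in, once; it reports no verdict.
Trained networks look in a picture, given as the dict that the camera call returned (one of the last four; its "shot" number tells which), for a name from the list of things; names that differ only in an ending like _2 or _b are one class to them, and where a whole thing is asked for, a point or a joint stands for the part that bears it (a point fixed in the world has none). Each returns a list of dicts, best first, with "confidence" (0 to 1); they miss things now and then, are a little off and sometimes report something else, mostly with a low value. They report only what shows in the picture. A call takes as long as a camera call.
- look_for(picture, thing): "xyz" ([x, y, z] in m, in the coordinates of the camera as it stood for that picture, good to about 4 mm: the middle of the surface that is visible of it).
The state is a dict: "time_s": time; "joint_positions": joint angles; "dq": joint speeds; "effort": joint torques, N m; "eef_pos": TCP position; "tcp_rot": TCP orientation; "wrist_force": force on the tool from outside, world axes, zero at the start; "moment": the same for the moment, N m; "gripper_width": finger opening in m.
Only numpy, scipy, OpenCV 4.12 (cv2) and the standard library are available. Lean on these libraries where they do the work, as an engineer would, in place of code of your own. Each camera call takes 0.05 s, during which the arm holds its last target. There are 200 camera calls.

## Working session

There is one attempt and no reset: what is moved stays moved. The work goes in short steps, Python scripts to look and compute and a shell command to move; the robot and the scene stay as the last step left them, time stands still between calls to the robot, and variables do not carry over. Pictures are saved under pics/ and viewed, about 12 in all and at most 16, crops included, and the job is handed in when it is done.

```bash
ls; mkdir -p pics; cat > h.py <<'E'
from bench import *
import numpy as np, cv2
def cw(c,st=None):
    if "tool_from_camera" in c:
        T=np.eye(4);T[:3,:3]=np.array(st["tcp_rot"]);T[:3,3]=st["eef_pos"]
        return T@np.array(c["tool_from_camera"])
    T=np.eye(4);T[:3,:3]=np.array(c["orientation"]);T[:3,3]=c["xyz"];return T
def cam(n):
    st=read_state();c=read_camera(n);return c,cw(c,st)
def cloud(c,T):
    z=c["z_map"];h,w=z.shape;f=h/2/np.tan(np.radians(c["fov_y"]/2))
    v,u=np.mgrid[:h,:w]
    P=np.stack([(u-c["cx"])*z/f,-(v-c["cy"])*z/f,-z],-1)
    return P@T[:3,:3].T+T[:3,3]
def find(c,T,n):
    return [(round(d["confidence"],2),(T[:3,:3]@np.array(d["xyz"])+T[:3,3]).round(4).tolist()) for d in look_for(c,n)][:3]
def save(c,n,box=None):
    im=c["image"][:,:,::-1]
    if box: im=im[box[1]:box[3],box[0]:box[2]]
    cv2.imwrite("pics/"+n,im)
E
python3 - <<'E'
from h import *
s=read_state();print({k:np.round(s[k],3).tolist() for k in s})
for n in("top","side"):
    c,T=cam(n);save(c,n+"0.png")
    print(n,{k:c[k] for k in c if k not in("image","z_map")})
    for t in["base","pocket0","pocket1","pocket2","fixture","clamp","clamp_grip","mat","mug","loupe","tape"]:print(t,find(c,T,t))
E
```

```text
pics
{'time_s': 0.0, 'joint_positions': [72.444, 19.071, -3.706, 83.704, 1.238, 77.342, -5.07], 'dq': [-0.084, -0.076, -0.071, -0.055, 0.053, -0.135, 0.087], 'effort': [0.0, -62.325, 0.025, -38.99, -0.061, 0.04, 0.0], 'eef_pos': [0.175, -0.6, 0.244], 'tcp_rot': [[-0.0, 0.28, -0.96], [0.001, -0.96, -0.28], [-1.0, -0.001, 0.0]], 'wrist_force': [0.02, -0.74, -1.448], 'moment': [-0.054, 0.024, 0.003], 'gripper_width': 0.087}
top {'fov_y': 51.10423139787448, 'cx': 316.7270028167112, 'cy': 203.92142308873744, 'xyz': array([ 0.47879894, -0.00614028,  1.46492214]), 'orientation': array([[ 0.02308102,  0.9942301 , -0.10475577],
       [-0.99969771,  0.02384104,  0.0060086 ],
       [ 0.00847142,  0.10458542,  0.99447983]]), 'shot': 1}
base [(0.95, [0.5073, 0.3109, 0.0079])]
pocket0 [(0.7, [0.5071, -0.4405, 0.0425]), (0.66, [0.4483, -0.3078, 0.0486]), (0.64, [0.5682, -0.3152, 0.0444])]
pocket1 [(0.7, [0.5071, -0.4405, 0.0425]), (0.66, [0.4483, -0.3078, 0.0486]), (0.64, [0.5682, -0.3152, 0.0444])]
pocket2 [(0.7, [0.5071, -0.4405, 0.0425]), (0.66, [0.4483, -0.3078, 0.0486]), (0.64, [0.5682, -0.3
[... 726 characters left out ...]
66, 0.0444]), (0.66, [0.5004, -0.4543, 0.0422]), (0.6, [0.5665, -0.3329, 0.0428])]
pocket1 [(0.81, [0.4405, -0.3166, 0.0444]), (0.66, [0.5004, -0.4543, 0.0422]), (0.6, [0.5665, -0.3329, 0.0428])]
pocket2 [(0.81, [0.4405, -0.3166, 0.0444]), (0.66, [0.5004, -0.4543, 0.0422]), (0.6, [0.5665, -0.3329, 0.0428])]
fixture [(0.74, [0.4982, 0.2731, 0.0291]), (0.57, [0.5491, -0.0533, 0.0131])]
clamp [(0.51, [0.5583, -0.1527, 0.0463])]
clamp_grip [(0.54, [0.56, -0.1566, 0.0502])]
mat [(0.76, [0.5192, 0.2603, 0.0025])]
mug [(0.94, [0.745, 0.0125, 0.0627])]
loupe [(0.55, [0.7215, -0.1169, 0.0244])]
tape [(0.48, [0.7419, 0.2282, 0.016]), (0.39, [0.5013, 0.2745, 0.0276]), (0.22, [0.5495, -0.0582, 0.0123])]
```

View pics/top0.png

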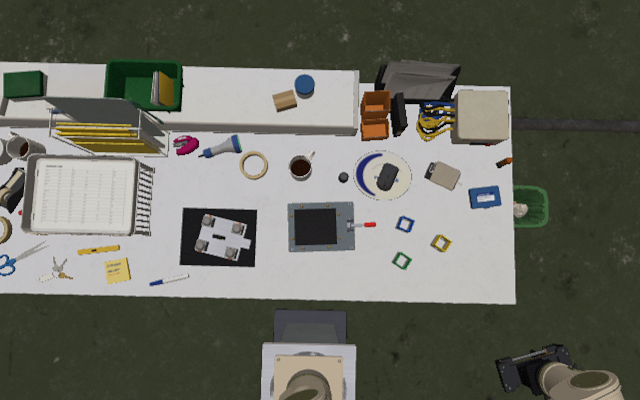

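View pics/side0.png

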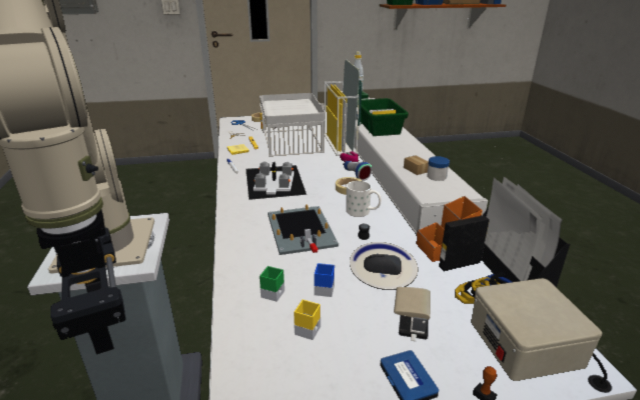

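Top: base on the mat at (222,240), nest at (320,228) with the lever out to the right (368,225), and three pockets: blue (404,224), green (401,261), yellow (441,243). Next I'll measure the poses from the top cloud.

```bash
cat > m.py <<'E'
from h import *
c,T=cam("top");P=cloud(c,T);hsv=cv2.cvtColor(c["image"],cv2.COLOR_RGB2HSV)
def rect(m,n):
    p=P[m][:,:2].astype(np.float32)
    if len(p)<8: return print(n,len(p))
    (x,y),(a,b),t=cv2.minAreaRect(p*1000);print(n,len(p),round(x,1),round(y,1),'size',round(a,1),round(b,1),'ang',round(t,1),'zmax',np.percentile(P[m][:,2],[50,95]).round(3))
z=P[...,2];u=np.arange(640)[None,:]+0*z;v=np.arange(400)[:,None]+0*z
def box(a,b,c_,d):return (u>a)&(u<c_)&(v>b)&(v<d)
g=hsv[...,2]
def big(m):
    n,l,s,_=cv2.connectedComponentsWithStats(m.astype(np.uint8));return l==1+np.argmax(s[1:,4])
rect(big(box(170,195,270,275)&(g<60)),"matdark")
rect(big(box(280,195,345,260)&(g<60)),"nestdark")
rect(big(box(275,190,360,265)&(z>.006)&(z<.02)),"slab")
rect(box(350,210,380,240)&(hsv[...,1]>150)&(g>100)&((hsv[...,0]<8)|(hsv[...,0]>172)),"red")
rect(big(box(175,200,265,275)&(z>.009)&(z<.02)),"plate")
for k,(a,b) in dict(blue=(404,224),green=(401,261),yellow=(441,243)).items():
    rect(box(a-16,b-16,a+16,b+16)&(z>.05),k)
rect(box(175,200,265,275)&(z>.065),"blade")
rect(box(175,200,265,275)&(z>.047)&(z<.062),"spig")
m=box(175,200,265,275)&(z>.05);print(P[m].round(3)[::4])
rect(box(335,170,352,185)&(z>.02),"loupe")
E
python3 m.py
```

```text
matdark 2330 509.0 223.7 size 460.1 195.7 ang 89.7 zmax [0.003 0.008]
nestdark 1464 547.2 -11.2 size 136.0 143.1 ang 3.2 zmax [0.012 0.018]
slab 2964 556.1 -31.6 size 170.1 233.0 ang 3.1 zmax [0.012 0.017]
red 38 562.3 -197.2 size 10.2 34.9 ang 1.2 zmax [0.05  0.057]
plate 981 508.6 301.9 size 178.9 131.6 ang 80.6 zmax [0.013 0.017]
blue 78 539.3 -172.8 size 53.4 350.6 ang 11.3 zmax [0.063 1.465]
green 73 471.7 -171.3 size 326.8 50.3 ang 78.8 zmax [0.061 0.069]
yellow 87 507.1 -236.8 size 461.2 56.8 ang 90.0 zmax [0.061 1.465]
blade 59 492.6 163.2 size 339.5 12.6 ang 83.2 zmax [0.078 1.465]
spig 372 510.5 314.5 size 137.5 117.4 ang 77.1 zmax [0.053 0.06 ]
[[ 0.479 -0.006  1.465]
 [ 0.479 -0.006  1.465]
 [ 0.574  0.365  0.052]
 [ 0.574  0.351  0.055]
 [ 0.571  0.357  0.054]
 [ 0.571  0.343  0.058]
 [ 0.567  0.353  0.057]
 [ 0.564  0.367  0.055]
 [ 0.564  0.353  0.057]
 [ 0.56   0.364  0.054]
 [ 0.561  0.35   0.056]
 [ 0.557  0.362  0.059]
 [ 0.557  0.345  0.061]
 [ 0.554  0.371  0.05 ]
 [ 0.554  0.356  0.057]
 [ 0.556  0.259  0.053]
 [ 0.551  0.364  0.051]
 [ 0.551  0.346  0.055]
 [ 0
[... 993 characters left out ...]
71  0.06 ]
 [ 0.477  0.36   0.051]
 [ 0.473  0.379  0.056]
 [ 0.473  0.367  0.051]
 [ 0.469  0.39   0.05 ]
 [ 0.47   0.369  0.056]
 [ 0.472  0.263  0.052]
 [ 0.469  0.275  0.056]
 [ 0.463  0.369  0.051]
 [ 0.465  0.278  0.057]
 [ 0.466  0.265  0.053]
 [ 0.462  0.281  0.059]
 [ 0.462  0.268  0.056]
 [ 0.459  0.281  0.058]
 [ 0.459  0.267  0.061]
 [ 0.455  0.285  0.055]
 [ 0.456  0.271  0.057]
 [ 0.456  0.258  0.053]
 [ 0.452  0.274  0.056]
 [ 0.452  0.261  0.057]
 [ 0.449  0.281  0.057]
 [ 0.449  0.268  0.054]
 [ 0.445  0.285  0.051]
 [ 0.446  0.268  0.053]
 [ 0.442  0.271  0.051]
 [ 0.479 -0.006  1.465]
 [ 0.479 -0.006  1.465]]
loupe 71 608.2 -64.3 size 30.6 282.2 ang 72.0 zmax [0.038 0.043]
```

```bash
cat > tgt.py <<'E'
import sys;from h import *
from scipy.spatial.transform import Rotation as R
def tgt(x,y,z,yaw):
    s=read_state();M=np.array(s["tcp_rot"]);a=np.radians(yaw)
    Y=np.array([np.cos(a),np.sin(a),0]);X=np.array([0,0,-1.]);G=np.stack([X,Y,np.cross(X,Y)],1)
    d=M.T@(np.array([x,y,z])-s["eef_pos"])*1000
    print("row",d.round(1).tolist(),R.from_matrix(M.T@G).as_rotvec().round(3).tolist(),"t",s["time_s"],"F",np.round(s["wrist_force"],1).tolist(),"w",round(s["gripper_width"]*1000,1))
if __name__=="__main__":tgt(*map(float,sys.argv[1:5]))
E
python3 tgt.py .45 -.3 .3 -30
```

```text
row [-55.4, -211.0, -348.0] [-0.763, 0.0, -0.0] t 1.25 F [-1.1, -0.3, -0.2] w 86.9
```

```bash
python3 -m handwheel '[[-55,-211,-348,-0.763,0,0,87],[-55,-211,-348,-0.763,0,0,87],[-55,-211,-348,-0.763,0,0,87],[-55,-211,-348,-0.763,0,0,87],[-55,-211,-348,-0.763,0,0,87]]'; python3 tgt.py .45 -.3 .3 -30;python3 tgt.py .50 .22 .3 -11.5
```

```text
time_s: 1.75
eef_pos: [0.3435, -0.4158, 0.2786]
tcp_rot: [[0.0, 0.862, -0.506], [-0.001, -0.506, -0.862], [-1.0, 0.001, 0.001]]
wrist_force: [0.5, -0.4, -0.3]
gripper_width: 0.0869
row [-21.5, 33.3, -153.7] [-0.007, 0.001, -0.001] t 1.75 F [0.5, -0.4, -0.3] w 86.9
row [-21.9, -186.9, -627.5] [-0.33, 0.001, -0.0] t 1.75 F [0.5, -0.4, -0.3] w 86.9
```

```bash
python3 -m handwheel '[[-22,33,-154,0,0,0,87],[-22,33,-154,0,0,0,87],[-22,33,-154,0,0,0,87],[-22,33,-154,0,0,0,87]]'; python3 - <<'E'
from h import *
c,T=cam("wrist");save(c,"w1.png");print(np.array(c["tool_from_camera"]).round(3),c["fov_y"])
E
python3 tgt.py .505 .27 .3 -11.5
```

```text
time_s: 2.15
eef_pos: [0.4538, -0.2962, 0.3013]
tcp_rot: [[0.003, 0.864, -0.504], [0.001, -0.504, -0.864], [-1.0, 0.002, -0.002]]
wrist_force: [-0.4, -0.3, 0.0]
gripper_width: 0.0873
[[-0.     0.282 -0.96  -0.139]
 [ 1.     0.    -0.     0.   ]
 [ 0.    -0.96  -0.282 -0.076]
 [ 0.     0.     0.     1.   ]] 63.94198631578075
row [1.2, -241.9, -516.2] [-0.329, -0.001, -0.002] t 2.2 F [0.2, 0.2, 0.4] w 87.2
```

View pics/w1.png

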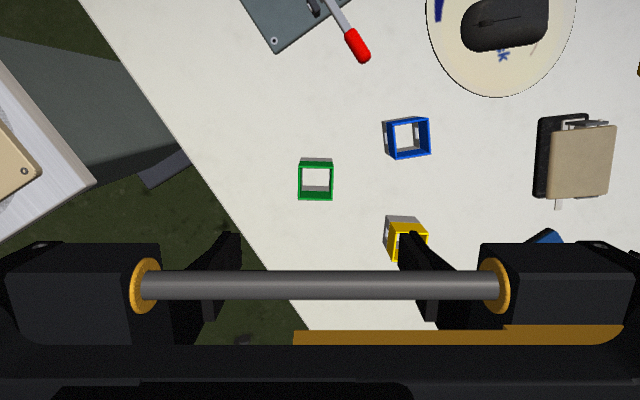

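```bash
python3 -m handwheel '[[1,-220,-448,-0.329,0,0,87],[1,-220,-448,-0.329,0,0,87],[1,-220,-448,-0.329,0,0,87],[1,-220,-448,-0.329,0,0,87],[1,-220,-448,-0.329,0,0,87]]'; python3 tgt.py .49 .20 .3 -11.5
```

```text
time_s: 2.7
eef_pos: [0.4692, -0.0523, 0.2995]
tcp_rot: [[0.0, 0.978, -0.209], [-0.001, -0.209, -0.978], [-1.0, 0.0, 0.001]]
wrist_force: [2.0, -0.3, -0.1]
gripper_width: 0.0867
row [-0.7, -32.2, -251.1] [-0.009, 0.001, -0.0] t 2.7 F [2.0, -0.3, -0.1] w 86.7
```

```bash
python3 -m handwheel '[[-1,-32,-251,-0.009,0,0,87],[-1,-32,-251,-0.009,0,0,87],[-1,-32,-251,-0.009,0,0,87],[-1,-32,-251,-0.009,0,0,87],[-1,-32,-251,-0.009,0,0,87]]'; python3 -m handwheel '[[0,0,0,0,0,0,40],[0,0,0,0,0,0,40]]'; cat > base.py <<'E'
from h import *
import sys
# base pose: from wrist cloud; level sets. z0 = height of underside
z0=float(sys.argv[1]);ctr=np.array([float(sys.argv[2]),float(sys.argv[3])])
c,T=cam("wrist");P=cloud(c,T);P[c["z_map"]==0]=9
if len(sys.argv)>4:save(c,sys.argv[4])
z=P[...,2]-z0;near=np.linalg.norm(P[...,:2]-ctr,axis=-1)
print("plate z",np.median(z[(near<.06)&(z>.004)&(z<.016)]))
bl=P[(z>.066)&(z<.08)&(near<.03)];(x,y),wh,a=cv2.minAreaRect((bl[:,:2]*1000).astype(np.float32))
print("blade",len(bl),round(x,1),round(y,1),np.round(wh,1),round(a,1),"top",np.percentile(bl[:,2],50).round(4))
sp=P[(z>.049)&(z<.058)&(near<.1)];
l=cv2.kmeans((sp[:,:2]).astype(np.float32),4,None,(3,50,1e-6),5,cv2.KMEANS_PP_CENTERS)
C=l[2];print("tips",C.round(4).tolist(),"mean",C.mean(0).round(4))
pl=(z>.004)&(z<.016)&(near<.12)
n,lab,s,_=cv2.connectedComponentsWithStats(pl.astype(np.uint8));k=1+np.argmax(s[1:,4])
(x,y),wh,a=cv2.minAreaRect((P[lab==k][:,:2]*1000).astype(np.float32));print("plate rect",round(x,1),round(y,1),np.round(wh,1),round(a,1))
E
python3 base.py .003 .511 .316 w2.png
```

```text
time_s: 3.2
eef_pos: [0.4905, 0.1966, 0.3006]
tcp_rot: [[0.001, 0.98, -0.2], [-0.001, -0.2, -0.98], [-1.0, 0.001, 0.001]]
wrist_force: [1.5, -0.3, 0.3]
gripper_width: 0.0869
time_s: 3.4
eef_pos: [0.4901, 0.1963, 0.3001]
tcp_rot: [[-0.001, 0.981, -0.196], [-0.0, -0.196, -0.981], [-1.0, -0.001, 0.0]]
wrist_force: [0.2, 0.4, 0.8]
gripper_width: 0.0779
plate z 0.009404182913786089
blade 362 507.6 312.0 [31.1 11.7] 78.2 top 0.0759
tips [[0.536300003528595, 0.2529999911785126], [0.47859999537467957, 0.3714999854564667], [0.5594000220298767, 0.3531000018119812], [0.45590001344680786, 0.27160000801086426]] mean [0.5075 0.3123]
plate rect 504.5 298.8 [178.  130.2] 77.4
```

View pics/w2.png

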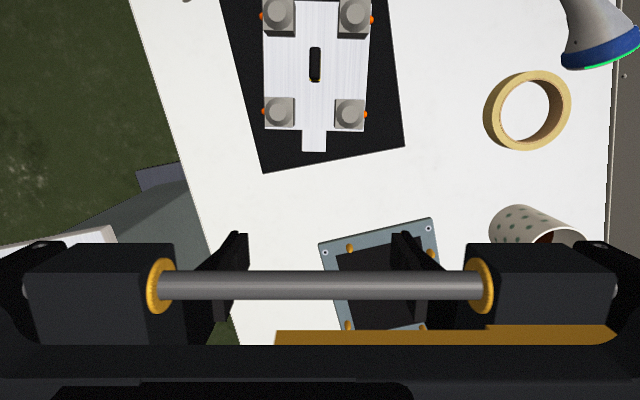

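```bash
python3 tgt.py .5078 .3122 .14 -12
```

```text
row [160.0, -6.2, -118.6] [0.009, 0.001, 0.0] t 3.45 F [0.1, -0.4, 0.9] w 74.6
```

```bash
python3 -m handwheel '[[0,-6,-118,0.01,0,0,40],[0,-6,-118,0.01,0,0,40],[0,-6,-118,0.01,0,0,40],[160,-6,-118,0.01,0,0,40],[160,-6,-118,0.01,0,0,40]]'; python3 -m handwheel '[[60,0,0,0,0,0,40],[60,0,0,0,0,0,40],[60,0,0,0,0,0,40],[60,0,0,0,0,0,40]]';  python3 tgt.py .5078 .3122 .14 -12
```

```text
time_s: 3.95
eef_pos: [0.509, 0.3119, 0.1998]
tcp_rot: [[0.003, 0.978, -0.21], [0.0, -0.21, -0.978], [-1.0, 0.003, -0.001]]
wrist_force: [0.5, -0.6, -0.6]
gripper_width: 0.0415
time_s: 4.35
eef_pos: [0.5089, 0.3133, 0.1431]
tcp_rot: [[0.003, 0.978, -0.209], [0.001, -0.209, -0.978], [-1.0, 0.002, -0.002]]
wrist_force: [0.6, 0.6, 0.1]
gripper_width: 0.0406
row [3.1, -0.8, 1.3] [-0.001, -0.002, -0.002] t 4.35 F [0.6, 0.6, 0.1] w 40.6
```

```bash
python3 -m handwheel '[[45,-1,0,0,0,0,40],[65,-1,0,0,0,0,40],[84,-1,0,0,0,0,40],[84,-1,0,0,0,0,40]]' 50; python3 -m handwheel '[[0,0,0,0,0,0,0],[0,0,0,0,0,0,0],[0,0,0,0,0,0,0],[0,0,0,0,0,0,0],[0,0,0,0,0,0,0]]' 50; python3 -m handwheel '[[0,0,0,0,0,0,0],[-5,0,0,0,0,0,0],[-10,0,0,0,0,0,0],[-15,0,0,0,0,0,0],[-15,0,0,0,0,0,0]]'
```

```text
time_s: 4.75
eef_pos: [0.507, 0.3131, 0.0569]
tcp_rot: [[0.0, 0.978, -0.208], [-0.0, -0.208, -0.978], [-1.0, 0.0, 0.0]]
wrist_force: [0.7, 0.3, 0.4]
gripper_width: 0.04
time_s: 5.25
eef_pos: [0.507, 0.3136, 0.0573]
tcp_rot: [[0.001, 0.978, -0.208], [0.0, -0.208, -0.978], [-1.0, 0.001, -0.001]]
wrist_force: [0.4, -1.0, 5.0]
gripper_width: 0.0118
time_s: 5.75
eef_pos: [0.5066, 0.3137, 0.0722]
tcp_rot: [[0.001, 0.978, -0.207], [0.0, -0.207, -0.978], [-1.0, 0.001, -0.0]]
wrist_force: [0.2, -0.1, -3.5]
gripper_width: 0.0119
```

```bash
python3 -m handwheel '[[-40,0,0,0,0,0,0],[-80,0,0,0,0,0,0],[-120,0,0,0,0,0,0],[-160,0,0,0,0,0,0],[-200,0,0,0,0,0,0]]';python3 tgt.py .56 -.155 .34 3.1
```

```text
time_s: 6.25
eef_pos: [0.506, 0.3133, 0.273]
tcp_rot: [[-0.0, 0.978, -0.207], [-0.0, -0.207, -0.978], [-1.0, -0.0, 0.0]]
wrist_force: [0.2, 0.6, -3.9]
gripper_width: 0.0117
row [-66.8, 149.9, 447.0] [-0.263, 0.0, 0.0] t 6.25 F [0.2, 0.6, -3.9] w 11.7
```

```bash
python3 -m handwheel '[[-6,12,36,-0.02,0,0,0],[-12,25,74,-0.044,0,0,0],[-18,37,112,-0.066,0,0,0],[-24,50,149,-0.088,0,0,0],[-30,62,186,-0.11,0,0,0]]';python3 tgt.py .56 -.155 .34 3.1
```

```text
time_s: 6.75
eef_pos: [0.5283, 0.117, 0.3016]
tcp_rot: [[0.0, 0.995, -0.098], [-0.001, -0.098, -0.995], [-1.0, 0.0, 0.001]]
wrist_force: [-0.1, -1.0, -4.2]
gripper_width: 0.0116
row [-38.3, 58.2, 267.6] [-0.152, 0.001, -0.0] t 6.75 F [-0.1, -1.0, -4.2] w 11.6
```

```bash
python3 -m handwheel '[[-8,12,50,-0.03,0,0,0],[-16,24,96,-0.06,0,0,0],[-24,36,142,-0.09,0,0,0],[-30,45,188,-0.12,0,0,0],[-38,52,230,-0.152,0,0,0]]';python3 -m handwheel '[[0,5,30,0,0,0,0],[0,6,37,0,0,0,0],[0,6,37,0,0,0,0]]';cat > nest.py <<'E'
from h import *
import sys
c,T=cam("wrist");P=cloud(c,T);P[c["z_map"]==0]=9
if len(sys.argv)>1:save(c,sys.argv[1])
hsv=cv2.cvtColor(c["image"],cv2.COLOR_RGB2HSV)
z=P[...,2];near=np.linalg.norm(P[...,:2]-[.555,-.012],axis=-1)
print("slab z",np.median(z[(near<.1)&(z>.005)&(z<.02)]))
br=((hsv[...,0]>10)&(hsv[...,0]<28)&(hsv[...,1]>100)&(near<.13)&(z>.012)&(z<.04))
n,l,s,_=cv2.connectedComponentsWithStats(br.astype(np.uint8))
for k in range(1,n):
    if s[k,4]>8:
        q=P[l==k];print("pin",s[k,4],q.mean(0).round(4),q[q[:,2]>q[:,2].max()-.004].mean(0).round(4))
m=(hsv[...,2]<60)&(near<.12)&(z>.005)&(z<.018)
n,l,s,_=cv2.connectedComponentsWithStats(m.astype(np.uint8));k=1+np.argmax(s[1:,4])
(x,y),wh,a=cv2.minAreaRect((P[l==k][:,:2]*1000).astype(np.float32));print("dark",round(x,1),round(y,1),np.round(wh,1),round(a,1))
E
python3 nest.py w3.png; python3 tgt.py .555 -.0116 .15 3.1
```

```text
time_s: 7.25
eef_pos: [0.5571, -0.1178, 0.3393]
tcp_rot: [[-0.001, 0.999, 0.053], [-0.0, 0.053, -0.999], [-1.0, -0.001, 0.0]]
wrist_force: [0.8, 0.4, -3.1]
gripper_width: 0.0115
time_s: 7.55
eef_pos: [0.5652, -0.153, 0.3388]
tcp_rot: [[-0.001, 0.999, 0.051], [0.001, 0.051, -0.999], [-1.0, -0.001, -0.001]]
wrist_force: [0.4, 0.2, -2.9]
gripper_width: 0.0117
slab z 0.01164334057364233
pin 64 [0.6204 0.0351 0.0236] [0.6213 0.0357 0.0275]
pin 64 [0.4787 0.0271 0.024 ] [0.4777 0.0275 0.0271]
pin 45 [ 0.4836 -0.0612  0.0249] [ 0.4825 -0.0618  0.0277]
pin 46 [ 0.6252 -0.0539  0.0247] [ 0.6259 -0.0538  0.0266]
dark 551.6 -14.9 [125.6 131.7] 2.9
row [189.2, -2.7, -139.7] [-0.001, -0.001, 0.001] t 7.6 F [0.5, 0.1, -3.9] w 12.1
```

View pics/w3.png

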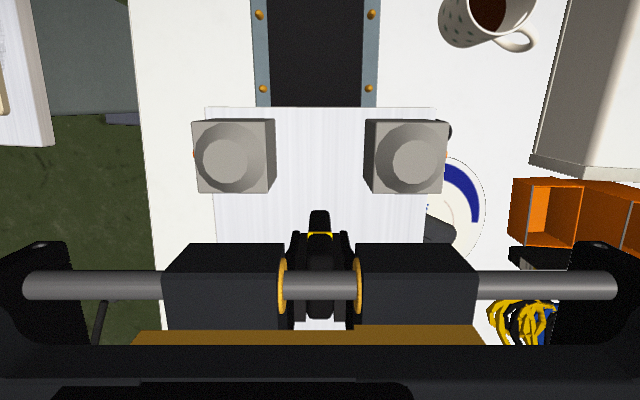

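```bash
cat > hand.py <<'E'
from h import *
s=read_state();c,T=cam("wrist");P=cloud(c,T);P[c["z_map"]==0]=9
M=np.array(s["tcp_rot"]);Q=(P-s["eef_pos"])@M  # tool coords
u=np.arange(640)[None,:]+0*Q[...,0]
x=Q[...,0];v=np.arange(400)[:,None]+0*x
for n,a,b in(("L",180,290),("R",350,460)):
    m=(u>a)&(u<b)&(v<200)&(v>110)&(np.abs(x)<.03)
    h=x[m];top=np.percentile(h,5);mm=m&(x<top+.0025)
    (p,q),wh,ang=cv2.minAreaRect((Q[mm][:,1:]*1000).astype(np.float32))
    print(n,"top x",top.round(4),"tip yz",round(p,1),round(q,1),np.round(wh,1),mm.sum())
m=(v>105)&(v<130)&(u>285)&(u<355)&(np.abs(x)<.2);print("plate x",np.median(x[m]),"edge z",np.percentile(Q[m][:,2],1))
E
python3 hand.py
```

```text
L top x 0.0003 tip yz -41.8 -51.7 [23.9 23.1] 2024
R top x 0.0004 tip yz 41.3 -51.4 [23.1 23.7] 2003
plate x 0.0449969031974475 edge z -0.0742704168403089
```

```bash
python3 tgt.py .5518 -.0123 .11 3.1
```

```text
row [229.5, -6.0, -138.3] [0.001, -0.001, 0.0] t 7.65 F [0.3, 0.3, -4.3] w 11.6
```

```bash
python3 -m handwheel '[[10,-2,-36,0,0,0,0],[40,-3,-70,0,0,0,0],[75,-5,-104,0,0,0,0],[110,-6,-138,0,0,0,0],[150,-6,-138,0,0,0,0]]'; python3 -m handwheel '[[30,0,0,0,0,0,0],[55,0,0,0,0,0,0],[79,0,0,0,0,0,0],[79,0,0,0,0,0,0]]';python3 tgt.py .5518 -.0123 .085 3.1
```

```text
time_s: 8.15
eef_pos: [0.5514, -0.0063, 0.1898]
tcp_rot: [[0.003, 0.998, 0.063], [0.002, 0.063, -0.998], [-1.0, 0.003, -0.002]]
wrist_force: [1.4, -0.3, -4.8]
gripper_width: 0.0117
time_s: 8.55
eef_pos: [0.5498, -0.0129, 0.1079]
tcp_rot: [[-0.005, 0.998, 0.056], [0.001, 0.056, -0.998], [-1.0, -0.005, -0.001]]
wrist_force: [-0.4, -0.9, -4.2]
gripper_width: 0.0115
row [22.9, 2.2, -0.5] [0.002, -0.001, 0.005] t 8.55 F [-0.4, -0.9, -4.2] w 11.5
```

```bash
python3 -m handwheel '[[10,0,0,0,0,0,0],[16,0,0,0,0,0,0],[16,0,0,0,0,0,0]]';python3 tgt.py .5518 -.0123 .085 3.1
```

```text
time_s: 8.85
eef_pos: [0.5521, -0.0143, 0.0945]
tcp_rot: [[0.0, 0.999, 0.053], [-0.0, 0.053, -0.999], [-1.0, 0.0, 0.0]]
wrist_force: [-0.5, -1.7, -4.7]
gripper_width: 0.0119
row [9.5, -0.2, -2.0] [-0.001, 0.0, -0.0] t 8.85 F [-0.5, -1.7, -4.7] w 11.9
```

```bash
python3 -m handwheel '[[5,0,-2,0,0,0,0],[10,0,-2,0,0,0,0],[15,0,-2,0,0,0,0],[20,0,-2,0,0,0,0],[24,0,-2,0,0,0,0]]';python3 tgt.py .5518 -.0123 .067 3.1
```

```text
time_s: 9.35
eef_pos: [0.5519, -0.0126, 0.07]
tcp_rot: [[-0.0, 0.999, 0.053], [-0.0, 0.053, -0.999], [-1.0, -0.0, 0.0]]
wrist_force: [-1.2, -0.5, -4.1]
gripper_width: 0.0117
row [3.0, -0.1, -0.3] [-0.001, 0.0, 0.0] t 9.35 F [-1.2, -0.5, -4.1] w 11.7
```

```bash
python3 -m handwheel '[[2,0,0,0,0,0,0],[4,0,0,0,0,0,0],[4,0,0,0,0,0,0]]'; python3 -m handwheel '[[0,0,0,0,0,0,30],[0,0,0,0,0,0,30],[0,0,0,0,0,0,30],[0,0,0,0,0,0,30]]'; python3 -m handwheel '[[-40,0,0,0,0,0,40],[-80,0,0,0,0,0,40],[-120,0,0,0,0,0,40],[-120,0,0,0,0,0,40]]';python3 tgt.py .555 -.12 .25 3.1
```

```text
time_s: 9.65
eef_pos: [0.5521, -0.0125, 0.0665]
tcp_rot: [[0.0, 0.999, 0.053], [-0.0, 0.053, -0.999], [-1.0, 0.0, 0.0]]
wrist_force: [0.6, 0.7, -3.5]
gripper_width: 0.0118
time_s: 10.05
eef_pos: [0.5523, -0.0125, 0.0668]
tcp_rot: [[0.001, 0.999, 0.053], [-0.0, 0.053, -0.999], [-1.0, 0.001, 0.0]]
wrist_force: [-0.6, 0.6, 0.2]
gripper_width: 0.0288
time_s: 10.45
eef_pos: [0.5547, -0.0119, 0.192]
tcp_rot: [[0.008, 0.999, 0.053], [-0.001, 0.053, -0.999], [-1.0, 0.008, 0.001]]
wrist_force: [0.1, 0.1, 0.2]
gripper_width: 0.0394
row [-57.9, -5.0, 108.0] [-0.001, 0.001, -0.008] t 10.45 F [0.1, 0.1, 0.2] w 39.4
```

```bash
python3 -m handwheel '[[-60,-5,50,0,0,-0.008,60],[-78,-8,100,0,0,-0.008,60],[-78,-10,150,0,0,-0.008,60],[-78,-12,200,0,0,-0.008,60],[-78,-13,258,0,0,-0.008,60]]';python3 -m handwheel '[[0,0,12,0,0,0,60],[0,0,12,0,0,0,60]]';  cat > lev.py <<'E'
from h import *
import sys
c,T=cam("wrist");P=cloud(c,T);P[c["z_map"]==0]=9
save(c,sys.argv[1])
hsv=cv2.cvtColor(c["image"],cv2.COLOR_RGB2HSV);z=P[...,2]
m=(hsv[...,1]>150)&(hsv[...,2]>90)&((hsv[...,0]<8)|(hsv[...,0]>172))&(z<.2)
n,l,s,_=cv2.connectedComponentsWithStats(m.astype(np.uint8));k=1+np.argmax(s[1:,4]);q=P[l==k]
print(len(q),q.mean(0).round(4))
a=np.radians(3.1);nest=np.array([.552,-.0128]);X=np.array([np.cos(a),np.sin(a)]);Y=np.array([-np.sin(a),np.cos(a)])
f=np.stack([(q[:,:2]-nest)@X,(q[:,:2]-nest)@Y+.12,q[:,2]-.03],1)
for lo in np.arange(-.10,0,.01):
    b=f[(f[:,1]>lo)&(f[:,1]<=lo+.01)]
    if len(b)>5:print(round(lo,3),b.mean(0).round(4),"x",b[:,0].min().round(4),b[:,0].max().round(4),"zmax",np.percentile(b[:,2],95).round(4))
c,T=cam("top");print(find(c,T,"clamp_grip"),find(c,T,"base"))
E
python3 lev.py w4.png
```

```text
time_s: 10.95
eef_pos: [0.5516, -0.2388, 0.2643]
tcp_rot: [[-0.007, 0.999, 0.053], [-0.002, 0.053, -0.999], [-1.0, -0.007, 0.001]]
wrist_force: [1.3, -0.3, 1.0]
gripper_width: 0.0595
time_s: 11.15
eef_pos: [0.5517, -0.2514, 0.2627]
tcp_rot: [[-0.009, 0.999, 0.049], [-0.0, 0.049, -0.999], [-1.0, -0.009, -0.0]]
wrist_force: [0.2, -0.2, 0.2]
gripper_width: 0.0598
499 [ 0.5616 -0.1965  0.0501]
-0.09 [-0.     -0.0816  0.0231] x -0.0061 0.0058 zmax 0.0241
-0.08 [-0.0003 -0.0751  0.0227] x -0.0072 0.007 zmax 0.0246
-0.07 [-0.0002 -0.0649  0.0206] x -0.0072 0.007 zmax 0.0228
-0.06 [-0.0006 -0.055   0.018 ] x -0.0082 0.007 zmax 0.0203
-0.05 [-0.0006 -0.0481  0.0162] x -0.0071 0.0059 zmax 0.0183
[] [(0.7, [0.5502, -0.0179, 0.0184])]
```

View pics/w4.png

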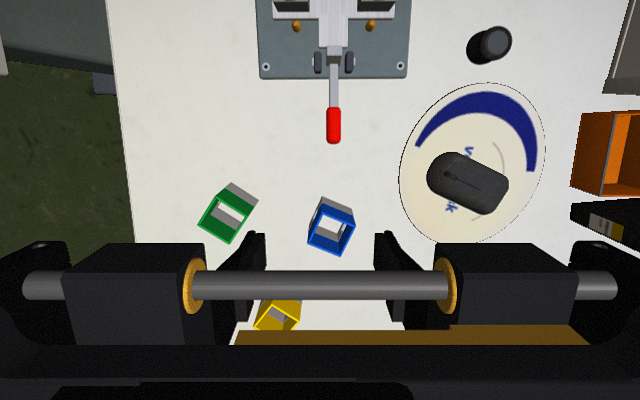

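The lever is at about 1.37 rad with its grip at (333,125), the base is seated, and the pockets have yawed differently. I'll pinch the grip next and swing it through an arc.

```bash
python3 -m handwheel '[[0,0,0,0,0,0,40],[0,0,0,0,0,0,40],[0,0,0,0,0,0,40]]'; python3 tgt.py .562 -.201 .12 3.1
```

```text
time_s: 11.65
eef_pos: [0.5525, -0.2482, 0.264]
tcp_rot: [[-0.008, 0.999, 0.054], [-0.001, 0.054, -0.999], [-1.0, -0.008, 0.0]]
wrist_force: [0.2, -0.6, -0.3]
gripper_width: 0.0443
row [143.9, 13.1, -46.7] [-0.0, 0.0, 0.008] t 11.65 F [0.2, -0.6, -0.3] w 44.3
```

```bash
python3 -m handwheel '[[48,6,-20,0,0,0.008,40],[96,13,-47,0,0,0.008,40],[144,13,-47,0,0,0.008,40],[144,13,-47,0,0,0.008,40],[144,13,-47,0,0,0.008,40]]'; python3 tgt.py .562 -.201 .047 3.1
```

```text
time_s: 12.15
eef_pos: [0.5614, -0.2014, 0.1198]
tcp_rot: [[-0.001, 0.999, 0.053], [0.0, 0.053, -0.999], [-1.0, -0.001, -0.001]]
wrist_force: [0.3, -0.7, 1.3]
gripper_width: 0.0403
row [72.8, 0.7, -0.4] [-0.001, -0.001, 0.001] t 12.15 F [0.3, -0.7, 1.3] w 40.3
```

```bash
python3 -m handwheel '[[40,0,0,0,0,0,40],[73,0.7,0,0,0,0,40],[73,0.7,0,0,0,0,40]]'; python3 -m handwheel '[[0,0,0,0,0,0,5],[0,0,0,0,0,0,5],[0,0,0,0,0,0,5],[0,0,0,0,0,0,5]]' 12;python3 -m handwheel '[[-10,0,-3,0,0,0,5],[-21,0,-8,0,0,0,5],[-31,0,-15,0,0,0,5],[-39.5,0,-23.6,0,0,0,5],[-46.5,0,-33.6,0,0,0,5]]'
```

```text
time_s: 12.45
eef_pos: [0.5615, -0.2021, 0.0458]
tcp_rot: [[-0.003, 0.999, 0.051], [0.001, 0.051, -0.999], [-1.0, -0.003, -0.001]]
wrist_force: [-1.3, 0.0, 0.3]
gripper_width: 0.04
time_s: 12.85
eef_pos: [0.5627, -0.2016, 0.0482]
tcp_rot: [[0.001, 0.999, 0.053], [-0.001, 0.053, -0.999], [-1.0, 0.001, 0.001]]
wrist_force: [-12.9, -1.4, 4.4]
gripper_width: 0.0161
time_s: 13.35
eef_pos: [0.5605, -0.1679, 0.0945]
tcp_rot: [[0.0, 0.999, 0.052], [-0.002, 0.052, -0.999], [-1.0, 0.0, 0.002]]
wrist_force: [0.6, -4.3, -3.3]
gripper_width: 0.0161
```

```bash
python3 -m handwheel '[[-5,0,-11,0,0,0,5],[-8.3,0,-23,0,0,0,5],[-9.4,0,-32.6,0,0,0,5],[-9.4,0,-37,0,0,0,5],[-9.4,0,-37,0,0,0,5]]'; python3 tgt.py .5585 -.1326 .103 3.1
```

```text
time_s: 13.85
eef_pos: [0.5585, -0.1294, 0.1041]
tcp_rot: [[-0.0, 0.999, 0.054], [-0.001, 0.054, -0.999], [-1.0, -0.0, 0.001]]
wrist_force: [-4.3, -0.9, 7.0]
gripper_width: 0.0158
row [1.1, -0.2, 3.2] [0.0, 0.001, 0.0] t 13.85 F [-4.3, -0.9, 7.0] w 15.8
```

```bash
python3 -m handwheel '[[0,0,-4,0,0,0,5],[0,0,-6,0,0,0,5],[0,0,-6,0,0,0,5]]'; python3 -m handwheel '[[0,0,0,0,0,0,35],[0,0,0,0,0,0,35],[0,0,0,0,0,0,35],[0,0,0,0,0,0,35]]';python3 -m handwheel '[[-40,0,0,0,0,0,60],[-90,0,30,0,0,0,60],[-135,0,70,0,0,0,60],[-165,0,110,0,0,0,60],[-165,0,150,0,0,0,60]]';python3 -m handwheel '[[0,0,0,0,0,0,60],[0,0,0,0,0,0,60]]'
cat > pk.py <<'E'
from h import *
import sys
c,T=cam("wrist");P=cloud(c,T);P[c["z_map"]==0]=9
save(c,sys.argv[1]);hsv=cv2.cvtColor(c["image"],cv2.COLOR_RGB2HSV);z=P[...,2]
zt=float(sys.argv[2]) if len(sys.argv)>2 else .064
H=dict(green=(45,85),blue=(100,130),yellow=(20,35),red=(-9,6))
for n,(a,b) in H.items():
    hh=hsv[...,0].astype(int);hh=np.where(hh>170,hh-180,hh) if n=="red" else hh
    m=(hh>a)&(hh<b)&(hsv[...,1]>110)&(hsv[...,2]>60)
    if n=="red": q=P[m&(z<.13)&(z>.04)];print(n,len(q),q.mean(0).round(4) if len(q) else "");continue
    m&=(abs(z-zt)<.006)&(np.hypot(P[...,0],P[...,1])<.9)
    k_,l,s,_=cv2.connectedComponentsWithStats(cv2.dilate(m.astype(np.uint8),np.ones((5,5))))
    if k_<2:print(n,"none");continue
    k=1+np.argmax(s[1:,4]);q=P[(l==k)&m]
    (x,y),wh,t=cv2.minAreaRect((q[:,:2]*1000).astype(np.float32));vv,uu=np.nonzero((l==k)&m)
    print(n,len(q),"c",round(x,1),round(y,1),"size",np.round(wh,1),"ang",round(t,1),"px",uu.min(),vv.min(),uu.max(),vv.max(),"z",np.median(q[:,2]).round(4))
E
python3 pk.py w5.png
```

```text
time_s: 14.15
eef_pos: [0.5582, -0.1241, 0.1036]
tcp_rot: [[0.0, 0.999, 0.053], [-0.001, 0.053, -0.999], [-1.0, -0.0, 0.001]]
wrist_force: [-1.3, -0.8, 0.1]
gripper_width: 0.0158
time_s: 14.55
eef_pos: [0.5585, -0.1242, 0.1027]
tcp_rot: [[0.0, 0.999, 0.053], [0.0, 0.053, -0.999], [-1.0, 0.0, -0.0]]
wrist_force: [-0.9, -0.5, -0.0]
gripper_width: 0.0335
time_s: 15.05
eef_pos: [0.5677, -0.2693, 0.2713]
tcp_rot: [[0.006, 0.998, 0.056], [-0.002, 0.056, -0.998], [-1.0, 0.005, 0.002]]
wrist_force: [1.3, 0.4, 0.5]
gripper_width: 0.0585
time_s: 15.25
eef_pos: [0.5658, -0.2705, 0.2661]
tcp_rot: [[-0.0, 0.999, 0.051], [0.001, 0.051, -0.999], [-1.0, -0.0, -0.001]]
wrist_force: [-0.6, 1.2, -0.7]
gripper_width: 0.0598
green 463 c 442.3 -307.5 size [43.3 43. ] ang 58.0 px 183 177 234 226 z 0.0627
blue 402 c 565.8 -318.3 size [42.6 42.4] ang 69.0 px 294 193 342 239 z 0.0628
yellow 220 c 510.0 -445.5 size [43.3 28.8] ang 55.4 px 249 300 287 328 z 0.0625
red 397 [ 0.5585 -0.1341  0.1125]
```

View pics/w5.png

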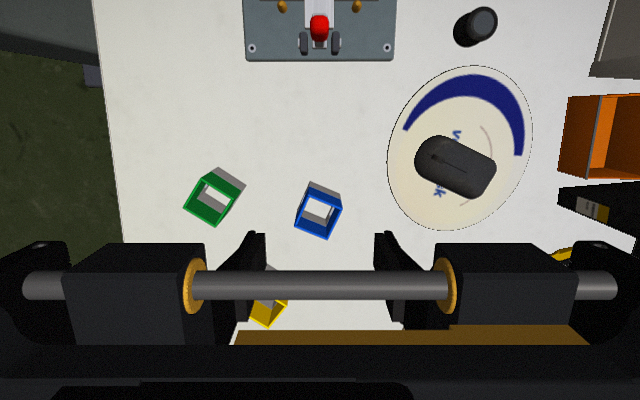

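```bash
python3 - <<'E'
from h import *
c,T=cam("side");s=c["image"][:,:,::-1];w=cv2.imread("pics/w5.png");w1=cv2.imread("pics/w1.png")
r=lambda im,x,y,a,b:cv2.resize(im[y:b,x:a],(390,290),interpolation=cv2.INTER_CUBIC)
cv2.imwrite("pics/z1.png",np.vstack([np.hstack([r(w,170,155,260,222+10),r(w,280,170,370,247)]),np.hstack([r(s,250,255,345,340),r(w1,375,105,465,280)])]))
E
```

```text
(no output)
```

View pics/z1.png

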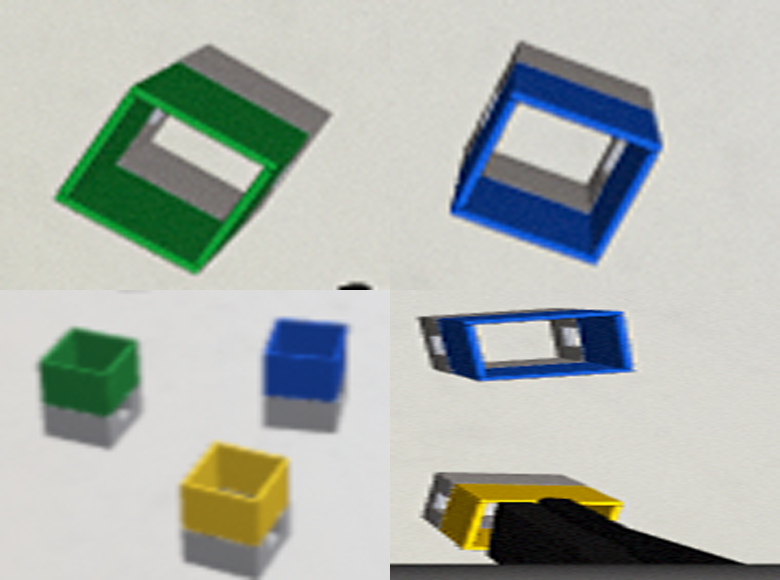

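Lever upright (shut) at px (318,28). The zoom shows each pocket's holes on its left and right walls, so x-axis yaw is about -21° for blue, -32° for green and -35° for yellow. Blue first.

```bash
python3 tgt.py .5658 -.3183 .13 -21
```

```text
row [136.0, -3.1, 50.4] [0.421, -0.001, 0.001] t 15.35 F [0.1, 1.0, 0.6] w 59.8
```

```bash
python3 -m handwheel '[[0,-3,45,0.14,0,0,75],[40,-3,50,0.28,0,0,75],[80,-3,50,0.421,0,0,75],[120,-3,50,0.421,0,0,75],[136,-3,50,0.421,0,0,75]]';python3 -m handwheel '[[0,0,0,0,0,0,75],[0,0,0,0,0,0,75]]'; python3 tgt.py .5658 -.3183 .053 -21
```

```text
time_s: 15.85
eef_pos: [0.5641, -0.3171, 0.1264]
tcp_rot: [[-0.005, 0.934, -0.357], [0.003, -0.357, -0.934], [-1.0, -0.006, -0.001]]
wrist_force: [-0.5, 0.4, -0.1]
gripper_width: 0.075
time_s: 16.05
eef_pos: [0.5667, -0.3191, 0.1323]
tcp_rot: [[0.002, 0.934, -0.358], [-0.0, -0.358, -0.934], [-1.0, 0.002, -0.0]]
wrist_force: [-0.6, -0.4, 1.7]
gripper_width: 0.0747
row [79.3, -1.3, -0.4] [-0.0, -0.0, -0.002] t 16.05 F [-0.6, -0.4, 1.7] w 74.7
```

```bash
python3 -m handwheel '[[40,-1,0,0,0,0,75],[79,-1,0,0,0,0,75],[79,-1,0,0,0,0,75],[79,-1,0,0,0,0,75]]' 35;python3 -m handwheel '[[0,0,0,0,0,0,36],[0,0,0,0,0,0,36],[0,0,0,0,0,0,36],[0,0,0,0,0,0,36],[0,0,0,0,0,0,36]]';python3 -m handwheel '[[-20,0,0,0,0,0,36],[-60,0,0,0,0,0,36],[-100,0,0,0,0,0,36],[-130,0,0,0,0,0,36],[-130,0,0,0,0,0,36]]'; python3 tgt.py .5913 .0411 .18 3.1
```

```text
time_s: 16.45
eef_pos: [0.5659, -0.3194, 0.0539]
tcp_rot: [[0.002, 0.933, -0.359], [-0.001, -0.359, -0.933], [-1.0, 0.002, -0.0]]
wrist_force: [-0.6, 0.5, 0.3]
gripper_width: 0.0748
time_s: 16.95
eef_pos: [0.565, -0.3194, 0.052]
tcp_rot: [[0.0, 0.933, -0.36], [-0.0, -0.36, -0.933], [-1.0, 0.001, 0.0]]
wrist_force: [0.3, 0.0, 1.5]
gripper_width: 0.0429
time_s: 17.45
eef_pos: [0.5668, -0.3198, 0.1866]
tcp_rot: [[0.006, 0.933, -0.36], [-0.004, -0.36, -0.933], [-1.0, 0.007, 0.001]]
wrist_force: [-0.4, -0.4, -2.0]
gripper_width: 0.0428
row [5.5, -107.1, -345.6] [-0.422, 0.003, -0.007] t 17.45 F [-0.4, -0.4, -2.0] w 42.8
```

```bash
python3 -m handwheel '[[0,-12,-38,-0.05,0,-0.007,36],[0,-25,-80,-0.1,0,-0.007,36],[0,-37,-120,-0.15,0,-0.007,36],[0,-50,-160,-0.2,0,-0.007,36],[0,-62,-200,-0.24,0,-0.007,36]]';python3 tgt.py .5913 .040 .18 3.1
```

```text
time_s: 17.95
eef_pos: [0.5783, -0.1086, 0.1808]
tcp_rot: [[-0.008, 0.992, -0.126], [0.002, -0.126, -0.992], [-1.0, -0.008, -0.001]]
wrist_force: [2.5, -0.1, -2.0]
gripper_width: 0.0433
row [0.9, -5.8, -149.1] [-0.18, -0.001, 0.008] t 17.95 F [2.5, -0.1, -2.0] w 43.3
```

```bash
python3 -m handwheel '[[0,-2,-40,-0.05,0,0.004,36],[0,-4,-80,-0.1,0,0.004,36],[0,-5,-120,-0.15,0,0.004,36],[0,-6,-149,-0.18,0,0.004,36],[0,-6,-149,-0.18,0,0.004,36]]';python3 -m handwheel '[[10,0,0,0,0,0,36],[25,0,0,0,0,0,36],[40,0,0,0,0,0,36],[40,0,0,0,0,0,36]]'
cat > fit.py <<'E'
from h import *
import sys
# tube top rim rect in tool frame (by hue) and pocket bottom / spigot view
s=read_state();c,T=cam("wrist");P=cloud(c,T);P[c["z_map"]==0]=9
save(c,sys.argv[1]);M=np.array(s["tcp_rot"]);Q=(P-s["eef_pos"])@M
hsv=cv2.cvtColor(c["image"],cv2.COLOR_RGB2HSV);a,b=dict(green=(45,85),blue=(100,130),yellow=(20,35))[sys.argv[2]]
m=(hsv[...,0]>a)&(hsv[...,0]<b)&(hsv[...,1]>110)&(hsv[...,2]>50)&(np.abs(Q).max(-1)<.08)
q=Q[m];top=np.percentile(q[:,0],3);mm=m&(Q[...,0]<top+.006)
(x,y),wh,t=cv2.minAreaRect((Q[mm][:,1:]*1000).astype(np.float32));print("rim top x",top.round(4),"c yz",round(x,1),round(y,1),np.round(wh,1),round(t,1),"z min/max",np.percentile(Q[mm][:,2],[1,99]).round(4))
E
python3 fit.py w6.png blue; python3 tgt.py .5913 .040 .12 3.1
```

```text
time_s: 18.45
eef_pos: [0.5911, 0.044, 0.1813]
tcp_rot: [[-0.003, 0.998, 0.06], [0.004, 0.06, -0.998], [-1.0, -0.003, -0.004]]
wrist_force: [-0.2, 0.2, -1.5]
gripper_width: 0.0429
time_s: 18.85
eef_pos: [0.5902, 0.0368, 0.1383]
tcp_rot: [[-0.008, 0.999, 0.05], [0.001, 0.05, -0.999], [-1.0, -0.008, -0.001]]
wrist_force: [-0.3, -1.4, -1.7]
gripper_width: 0.0429
rim top x -0.012 c yz -0.9 -5.8 [53.  43.7] 89.9 z min/max [-0.023   0.0201]
row [19.8, 0.6, -2.6] [-0.003, -0.002, 0.006] t 18.9 F [-0.6, 0.3, -1.1] w 42.8
```

View pics/w6.png

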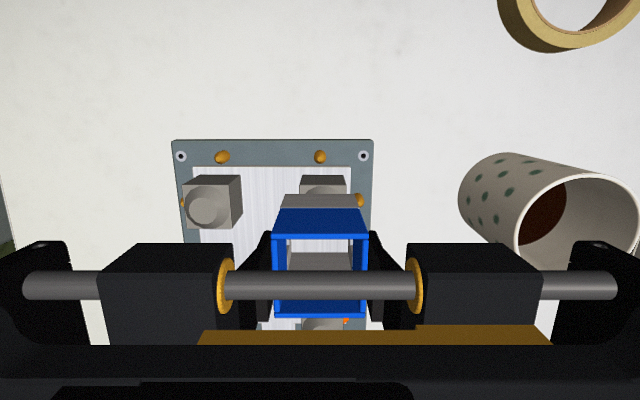

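```bash
python3 - <<'E'
from h import *
c,T=cam("wrist");P=cloud(c,T);P[c["z_map"]==0]=9
m=(np.hypot(P[...,0]-.5075,P[...,1]-.0365)<.03)&(P[...,2]>.0635)&(P[...,2]<.072)
(x,y),wh,t=cv2.minAreaRect((P[m][:,:2]*1000).astype(np.float32));print(m.sum(),x,y,wh)
E
python3 tgt.py .5913 .040 .085 3.1
```

```text
757 507.8292236328125 36.61427307128906 (21.915916442871094, 23.529203414916992)
row [56.0, 0.1, -2.2] [-0.003, -0.002, 0.004] t 18.95 F [1.1, 1.0, -1.4] w 42.7
```

```bash
python3 -m handwheel '[[8,0,-2,0,-0.002,0.003,36],[16,0,-2,0,-0.002,0.003,36],[24,0,-2,0,-0.002,0.003,36],[30,0,-2,0,-0.002,0.003,36],[30,0,-2,0,-0.002,0.003,36]]';python3 tgt.py .5913 .040 .085 3.1;python3 -m handwheel '[[8,0,0,0,0,0,36],[16,0,0,0,0,0,36],[24,0,0,0,0,0,36],[24,0,0,0,0,0,36]]';python3 tgt.py .5913 .040 .074 3.1;
```

```text
time_s: 19.45
eef_pos: [0.5911, 0.0402, 0.1106]
tcp_rot: [[-0.001, 0.999, 0.052], [-0.0, 0.052, -0.999], [-1.0, -0.001, 0.0]]
wrist_force: [-0.9, 0.7, -0.7]
gripper_width: 0.0424
row [25.6, 0.2, 0.2] [-0.002, 0.0, 0.001] t 19.45 F [-0.9, 0.7, -0.7] w 42.4
time_s: 19.85
eef_pos: [0.5911, 0.0403, 0.0863]
tcp_rot: [[-0.001, 0.999, 0.052], [-0.0, 0.052, -0.999], [-1.0, -0.001, 0.0]]
wrist_force: [0.0, 1.0, -2.9]
gripper_width: 0.0427
row [12.3, 0.2, 0.3] [-0.002, 0.0, 0.001] t 19.85 F [0.0, 1.0, -2.9] w 42.7
```

```bash
python3 -m handwheel '[[4,0,0,0,0,0,36],[8,0,0,0,0,0,36],[11,0,0,0,0,0,36],[13,0,0,0,0,0,36],[13,0,0,0,0,0,36]]' 50;python3 -m handwheel '[[1,0,0,0,0,0,36],[2,0,0,0,0,0,36],[2,0,0,0,0,0,36]]'; python3 fit.py w7.png blue
```

```text
time_s: 20.35
eef_pos: [0.5914, 0.0403, 0.0743]
tcp_rot: [[-0.0, 0.999, 0.052], [-0.0, 0.052, -0.999], [-1.0, -0.0, 0.0]]
wrist_force: [-1.2, -0.6, -1.9]
gripper_width: 0.0425
time_s: 20.65
eef_pos: [0.5917, 0.0403, 0.0739]
tcp_rot: [[0.0, 0.999, 0.052], [-0.001, 0.052, -0.999], [-1.0, 0.0, 0.001]]
wrist_force: [-6.4, -0.2, 11.3]
gripper_width: 0.0431
rim top x -0.0121 c yz -0.8 -5.9 [43.6 53. ] 0.2 z min/max [-0.023   0.0199]
```

```bash
python3 -m handwheel '[[-2,0,0,0,0,0,60],[-2,0,0,0,0,0,60],[-2,0,0,0,0,0,60],[-2,0,0,0,0,0,60]]' 35;python3 -m handwheel '[[-40,0,0,0,0,0,60],[-80,0,0,0,0,0,60],[-130,0,0,0,0,0,75],[-150,0,30,0,0,0,75],[-150,0,80,0,0,0,75]]'; python3 tgt.py .50 -.19 .26 -32;
```

```text
time_s: 21.1
eef_pos: [0.5918, 0.0403, 0.0747]
tcp_rot: [[0.001, 0.999, 0.052], [-0.0, 0.052, -0.999], [-1.0, 0.001, 0.0]]
wrist_force: [0.3, -0.0, -0.6]
gripper_width: 0.0592
time_s: 21.6
eef_pos: [0.5975, -0.0359, 0.2292]
tcp_rot: [[0.007, 0.998, 0.059], [0.001, 0.059, -0.998], [-1.0, 0.007, -0.0]]
wrist_force: [2.0, 0.3, -0.3]
gripper_width: 0.0726
row [-31.6, -106.1, 148.0] [0.617, -0.002, -0.007] t 21.6 F [2.0, 0.3, -0.3] w 72.6
```

```bash
python3 pk.py w8.png .086 | head -3 ; python3 -m handwheel '[[-10,-35,49,0.14,0,-0.007,75],[-20,-70,98,0.28,0,-0.007,75],[-31,-106,148,0.42,0,-0.007,75],[-31,-106,148,0.56,0,-0.007,75],[-31,-106,148,0.617,0,-0.007,75]]';python3 tgt.py .5 -.21 .26 -32; python3 -m handwheel '[[0,0,0,0,0,0,75],[0,0,0,0,0,0,75]]';python3 pk.py w9.png
```

```text
green none
blue 500 c 591.1 40.6 size [43.  42.5] ang 3.5 px 291 76 342 128 z 0.0851
yellow 3 c 548.5 -1.5 size [1.1 0.7] ang 81.0 px 265 149 266 150 z 0.0857
time_s: 22.15
eef_pos: [0.4951, -0.1986, 0.2563]
tcp_rot: [[-0.007, 0.837, -0.547], [-0.001, -0.547, -0.837], [-1.0, -0.005, 0.005]]
wrist_force: [1.5, -0.6, 0.1]
gripper_width: 0.0749
row [-3.7, 10.3, 6.9] [-0.021, 0.005, 0.005] t 22.15 F [1.5, -0.6, 0.1] w 74.9
time_s: 22.35
eef_pos: [0.4979, -0.192, 0.2555]
tcp_rot: [[-0.006, 0.846, -0.533], [0.002, -0.533, -0.846], [-1.0, -0.006, 0.002]]
wrist_force: [0.6, 0.8, -0.3]
gripper_width: 0.0751
green 135 c 452.7 -290.6 size [ 2.9 40.9] ang 57.9 px 315 266 350 269 z 0.062
blue none
yellow 35 c 499.0 -417.0 size [6.5 7.4] ang 55.7 px 415 325 422 329 z 0.0624
red 315 [ 0.5575 -0.1323  0.1143]
```

```bash
python3 tgt.py .4423 -.3075 .13 -32
```

```text
row [125.6, 15.3, 127.4] [-0.003, 0.002, 0.007] t 22.4 F [1.0, -0.2, 0.7] w 74.8
```

```bash
python3 -m handwheel '[[10,6,45,0,0.002,0.006,75],[25,11,90,0,0.002,0.006,75],[65,15,127,0,0.002,0.006,75],[105,15,127,0,0.002,0.006,75],[126,15,127,0,0.002,0.006,75]]';python3 -m handwheel '[[0,0,0,0,0,0,75],[0,0,0,0,0,0,75]]'; python3 tgt.py .4423 -.3075 .053 -32
```

```text
time_s: 22.9
eef_pos: [0.4397, -0.3076, 0.1261]
tcp_rot: [[-0.004, 0.845, -0.535], [0.003, -0.535, -0.845], [-1.0, -0.005, -0.0]]
wrist_force: [-0.3, 0.5, 0.4]
gripper_width: 0.0745
time_s: 23.1
eef_pos: [0.4424, -0.3071, 0.1305]
tcp_rot: [[0.0, 0.846, -0.533], [0.0, -0.533, -0.846], [-1.0, -0.0, -0.0]]
wrist_force: [-0.1, -0.1, 0.6]
gripper_width: 0.0752
row [77.5, 0.1, 0.4] [-0.004, -0.0, 0.0] t 23.1 F [-0.1, -0.1, 0.6] w 75.2
```

```bash
python3 -m handwheel '[[40,0,0,0,0,0,75],[77,0,0,0,0,0,75],[77,0,0,0,0,0,75],[77,0,0,0,0,0,75]]' 40;python3 -m handwheel '[[0,0,0,0,0,0,36],[0,0,0,0,0,0,36],[0,0,0,0,0,0,36],[0,0,0,0,0,0,36],[0,0,0,0,0,0,36]]';python3 -m handwheel '[[-20,0,0,0,0,0,36],[-60,0,0,0,0,0,36],[-100,0,0,0,0,0,36],[-130,0,0,0,0,0,36],[-130,0,0,0,0,0,36]]'; python3 fit.py w10.png green; python3 tgt.py .5075 .036 .18 3.1
```

```text
time_s: 23.5
eef_pos: [0.4427, -0.308, 0.0548]
tcp_rot: [[0.001, 0.845, -0.534], [-0.001, -0.534, -0.845], [-1.0, 0.001, -0.0]]
wrist_force: [-0.3, -0.3, 0.2]
gripper_width: 0.0753
time_s: 24.0
eef_pos: [0.4415, -0.3081, 0.0533]
tcp_rot: [[0.0, 0.845, -0.535], [-0.0, -0.535, -0.845], [-1.0, 0.0, 0.0]]
wrist_force: [-1.6, 1.2, 2.5]
gripper_width: 0.043
time_s: 24.5
eef_pos: [0.4434, -0.3089, 0.1873]
tcp_rot: [[0.005, 0.845, -0.535], [-0.004, -0.535, -0.845], [-1.0, 0.007, 0.001]]
wrist_force: [-0.2, 1.0, -2.2]
gripper_width: 0.0426
rim top x -0.0106 c yz 0.2 -5.5 [53.1 43. ] 89.4 z min/max [-0.0222  0.0205]
row [4.0, -129.4, -325.8] [-0.619, 0.002, -0.003] t 24.55 F [0.4, -0.0, -1.9] w 42.6
```

```bash
python3 -m handwheel '[[0,-15,-38,-0.07,0,-0.003,36],[0,-30,-75,-0.14,0,-0.003,36],[0,-45,-113,-0.21,0,-0.003,36],[0,-60,-150,-0.28,0,-0.003,36],[0,-74,-187,-0.35,0,-0.003,36]]';python3 tgt.py .5075 .036 .18 3.1
```

```text
time_s: 25.05
eef_pos: [0.4783, -0.1087, 0.1815]
tcp_rot: [[-0.005, 0.978, -0.211], [0.002, -0.211, -0.978], [-1.0, -0.005, -0.0]]
wrist_force: [0.5, 0.5, -1.6]
gripper_width: 0.0428
row [1.6, -1.9, -147.6] [-0.266, -0.001, 0.005] t 25.05 F [0.5, 0.5, -1.6] w 42.8
```

```bash
python3 -m handwheel '[[0,-1,-37,-0.06,0,0.002,36],[0,-2,-75,-0.13,0,0.002,36],[0,-2,-112,-0.2,0,0.002,36],[0,-2,-147,-0.266,0,0.002,36],[0,-2,-147,-0.266,0,0.002,36]]';python3 -m handwheel '[[15,0,0,0,0,0,36],[35,0,0,0,0,0,36],[50,0,0,0,0,0,36],[50,0,0,0,0,0,36],[50,0,0,0,0,0,36]]'; python3 tgt.py .5075 .036 .11 3.1
```

```text
time_s: 25.55
eef_pos: [0.5079, 0.0391, 0.1819]
tcp_rot: [[-0.002, 0.998, 0.06], [0.004, 0.06, -0.998], [-1.0, -0.002, -0.004]]
wrist_force: [-0.5, -0.5, -0.6]
gripper_width: 0.0431
time_s: 26.05
eef_pos: [0.5082, 0.0332, 0.1325]
tcp_rot: [[-0.002, 0.999, 0.05], [0.001, 0.05, -0.999], [-1.0, -0.002, -0.001]]
wrist_force: [0.3, -1.1, -1.4]
gripper_width: 0.0426
row [22.5, -0.5, -2.8] [-0.004, -0.001, 0.002] t 26.05 F [0.3, -1.1, -1.4] w 42.6
```

```bash
python3 -m handwheel '[[8,-0.5,-3,0,-0.001,0,36],[15,-0.5,-3,0,-0.001,0,36],[22,-0.5,-3,0,-0.001,0,36],[22,-0.5,-3,0,-0.001,0,36]]';python3 tgt.py .5075 .036 .085 3.1;python3 -m handwheel '[[8,0,0,0,0,0,36],[16,0,0,0,0,0,36],[23,0,0,0,0,0,36],[23,0,0,0,0,0,36]]';python3 tgt.py .5075 .036 .075 3.1;
```

```text
time_s: 26.45
eef_pos: [0.5072, 0.0366, 0.11]
tcp_rot: [[-0.002, 0.999, 0.051], [-0.0, 0.051, -0.999], [-1.0, -0.002, 0.0]]
wrist_force: [-0.3, 0.3, -1.6]
gripper_width: 0.0427
row [25.0, 0.3, 0.6] [-0.003, 0.0, 0.002] t 26.45 F [-0.3, 0.3, -1.6] w 42.7
time_s: 26.85
eef_pos: [0.5074, 0.0366, 0.0868]
tcp_rot: [[-0.002, 0.999, 0.051], [0.0, 0.051, -0.999], [-1.0, -0.002, -0.0]]
wrist_force: [0.8, 0.6, -3.7]
gripper_width: 0.0424
row [11.8, 0.1, 0.6] [-0.003, -0.0, 0.002] t 26.85 F [0.8, 0.6, -3.7] w 42.4
```

```bash
python3 -m handwheel '[[4,0,0,0,0,0,36],[8,0,0,0,0,0,36],[11,0,0,0,0,0,36],[13,0,0,0,0,0,36],[13,0,0,0,0,0,36]]' 50;python3 -m handwheel '[[0.5,0,0,0,0,0,36],[1,0,0,0,0,0,36],[1,0,0,0,0,0,36]]'; python3 tgt.py .5075 .036 .075 3.1
```

```text
time_s: 27.35
eef_pos: [0.5081, 0.0368, 0.0753]
tcp_rot: [[-0.0, 0.999, 0.051], [-0.0, 0.051, -0.999], [-1.0, -0.0, 0.0]]
wrist_force: [-2.7, 0.1, 2.5]
gripper_width: 0.0426
time_s: 27.65
eef_pos: [0.5082, 0.0368, 0.0752]
tcp_rot: [[-0.0, 0.999, 0.051], [-0.001, 0.051, -0.999], [-1.0, -0.0, 0.001]]
wrist_force: [-7.3, -1.0, 16.6]
gripper_width: 0.0424
row [0.2, -0.7, 0.8] [-0.003, 0.001, 0.0] t 27.65 F [-7.3, -1.0, 16.6] w 42.4
```

```bash
python3 -m handwheel '[[-1,0,0,0,0,0,60],[-1,0,0,0,0,0,60],[-1,0,0,0,0,0,60],[-1,0,0,0,0,0,60]]' 35;python3 -m handwheel '[[-40,0,0,0,0,0,60],[-80,0,0,0,0,0,60],[-130,0,0,0,0,0,75],[-150,0,30,0,0,0,75],[-150,0,80,0,0,0,75]]'; python3 pk.py w11.png .086 | head -2; python3 tgt.py .436 -.552 .26 -35;
```

```text
time_s: 28.05
eef_pos: [0.5078, 0.0367, 0.0749]
tcp_rot: [[-0.001, 0.999, 0.051], [-0.0, 0.051, -0.999], [-1.0, -0.001, 0.0]]
wrist_force: [-0.4, -0.1, -0.5]
gripper_width: 0.0588
time_s: 28.55
eef_pos: [0.5139, -0.0406, 0.229]
tcp_rot: [[0.006, 0.998, 0.057], [-0.001, 0.057, -0.998], [-1.0, 0.006, 0.001]]
wrist_force: [1.1, -1.3, -0.5]
gripper_width: 0.0724
green 197 c 488.1 35.9 size [ 4.4 39.8] ang 3.8 px 292 76 297 125 z 0.0852
blue 559 c 593.2 39.8 size [42.7 42.3] ang 2.2 px 390 77 444 129 z 0.0848
row [-31.6, -99.1, 495.2] [0.655, 0.004, -0.003] t 28.6 F [0.8, -10.1, -0.4] w 73.5
```

```bash
python3 -m handwheel '[[-6,-20,49,0.1,0,0,75],[-12,-30,98,0.2,0,0,75],[-20,-40,147,0.3,0,0,75],[-31,-50,196,0.4,0,0,75],[-31,-60,245,0.5,0,0,75]]'; python3 tgt.py .436 -.552 .26 -35;
```

```text
time_s: 29.1
eef_pos: [0.4651, -0.2877, 0.2571]
tcp_rot: [[0.0, 0.899, -0.438], [-0.001, -0.438, -0.899], [-1.0, 0.001, 0.001]]
wrist_force: [1.4, -0.4, 0.4]
gripper_width: 0.0751
row [-2.6, 89.6, 250.4] [0.157, 0.001, -0.001] t 29.1 F [1.4, -0.4, 0.4] w 75.1
```

View pics/w11.png

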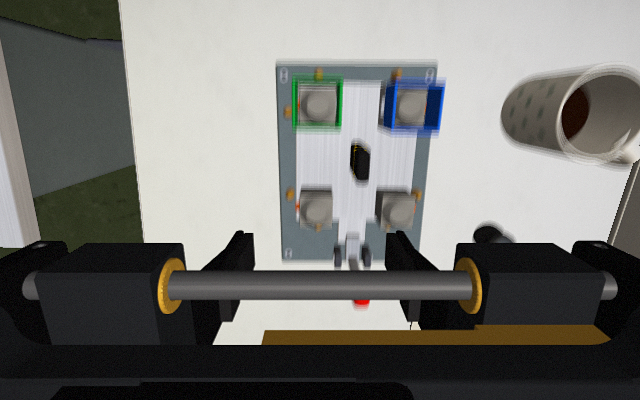

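Green and blue are on their spigots at px (318,104) and (413,106), with some motion blur. On to yellow.

```bash
python3 -m handwheel '[[0,18,50,0.03,0,0,75],[0,36,100,0.06,0,0,75],[0,54,150,0.1,0,0,75],[-2,72,200,0.13,0,0,75],[-2,90,250,0.157,0,0,75]]'; python3 -m handwheel '[[0,0,0,0,0,0,75],[0,0,0,0,0,0,75],[0,0,0,0,0,0,75]]'; python3 pk.py w12.png; python3 tgt.py .51 -.4455 .13 -35
```

```text
time_s: 29.6
eef_pos: [0.4389, -0.5363, 0.2575]
tcp_rot: [[-0.001, 0.821, -0.571], [-0.0, -0.571, -0.821], [-1.0, -0.001, 0.001]]
wrist_force: [0.3, 0.1, 1.6]
gripper_width: 0.0749
time_s: 29.9
eef_pos: [0.4403, -0.5331, 0.2576]
tcp_rot: [[-0.001, 0.823, -0.568], [0.001, -0.568, -0.823], [-1.0, -0.001, -0.0]]
wrist_force: [0.6, -0.1, 0.2]
gripper_width: 0.075
green none
blue none
yellow 612 c 503.8 -442.7 size [43.1 42.7] ang 56.6 px 298 42 342 90 z 0.063
red 0 
row [128.1, 7.6, -111.5] [0.007, 0.0, 0.001] t 29.95 F [-0.9, 0.5, -0.2] w 75.0
```

```bash
python3 tgt.py .5038 -.4427 .13 -33.4
```

```text
row [128.1, 0.9, -110.2] [-0.021, 0.0, 0.001] t 29.95 F [-0.9, 0.5, -0.2] w 75.0
```

```bash
python3 -m handwheel '[[20,1,-40,-0.021,0,0,75],[50,1,-80,-0.021,0,0,75],[90,1,-110,-0.021,0,0,75],[128,1,-110,-0.021,0,0,75],[128,1,-110,-0.021,0,0,75]]';python3 -m handwheel '[[0,0,0,0,0,0,75],[0,0,0,0,0,0,75]]'; python3 tgt.py .5038 -.4427 .053 -33.4
```

```text
time_s: 30.45
eef_pos: [0.5015, -0.4408, 0.1251]
tcp_rot: [[-0.007, 0.836, -0.549], [0.005, -0.549, -0.836], [-1.0, -0.009, -0.0]]
wrist_force: [-1.4, -0.2, -0.3]
gripper_width: 0.0748
time_s: 30.65
eef_pos: [0.5035, -0.4459, 0.1328]
tcp_rot: [[0.002, 0.833, -0.553], [-0.003, -0.553, -0.833], [-1.0, 0.003, 0.001]]
wrist_force: [-0.3, 1.1, 0.8]
gripper_width: 0.0749
row [79.8, -1.8, -2.9] [-0.003, 0.001, -0.003] t 30.65 F [-0.3, 1.1, 0.8] w 74.9
```

```bash
python3 -m handwheel '[[40,-1,-2,0,0,0,75],[79,-1,-2,0,0,0,75],[79,-1,-2,0,0,0,75],[79,-1,-2,0,0,0,75]]' 40;python3 -m handwheel '[[0,0,0,0,0,0,36],[0,0,0,0,0,0,36],[0,0,0,0,0,0,36],[0,0,0,0,0,0,36],[0,0,0,0,0,0,36]]';python3 -m handwheel '[[-20,0,0,0,0,0,36],[-60,0,0,0,0,0,36],[-100,0,0,0,0,0,36],[-130,0,0,0,0,0,36],[-130,0,0,0,0,0,36]]'; python3 fit.py w13.png yellow; python3 tgt.py .5131 -.0673 .18 3.1
```

```text
time_s: 31.05
eef_pos: [0.5036, -0.4432, 0.053]
tcp_rot: [[0.0, 0.833, -0.553], [-0.001, -0.553, -0.833], [-1.0, 0.001, 0.001]]
wrist_force: [0.3, -0.3, 1.0]
gripper_width: 0.0751
time_s: 31.55
eef_pos: [0.5033, -0.4424, 0.0512]
tcp_rot: [[-0.001, 0.834, -0.552], [-0.0, -0.552, -0.834], [-1.0, -0.0, 0.001]]
wrist_force: [-0.7, -0.8, 1.2]
gripper_width: 0.043
time_s: 32.05
eef_pos: [0.5051, -0.4433, 0.1861]
tcp_rot: [[0.005, 0.834, -0.552], [-0.005, -0.552, -0.834], [-1.0, 0.007, 0.001]]
wrist_force: [0.6, -0.5, -0.7]
gripper_width: 0.0426
rim top x -0.013 c yz 14.0 -6.9 [55.8 81.1] 88.4 z min/max [-0.0319  0.0207]
row [2.2, -199.9, -318.0] [-0.639, 0.002, -0.003] t 32.1 F [0.1, -0.9, -2.4] w 42.7
```

```bash
python3 -m handwheel '[[0,-20,-32,-0.07,0,-0.003,36],[0,-42,-67,-0.14,0,-0.003,36],[0,-63,-100,-0.21,0,-0.003,36],[0,-84,-134,-0.28,0,-0.003,36],[0,-105,-168,-0.35,0,-0.003,36]]';python3 tgt.py .5131 -.068 .18 3.1
```

```text
time_s: 32.6
eef_pos: [0.5075, -0.2424, 0.1793]
tcp_rot: [[-0.006, 0.973, -0.23], [0.002, -0.23, -0.973], [-1.0, -0.006, -0.001]]
wrist_force: [0.7, -0.3, -1.3]
gripper_width: 0.0426
row [-0.4, -34.7, -171.0] [-0.286, -0.001, 0.006] t 32.6 F [0.7, -0.3, -1.3] w 42.6
```

```bash
python3 -m handwheel '[[0,-8,-42,-0.06,0,0.003,36],[0,-16,-84,-0.13,0,0.003,36],[0,-25,-126,-0.2,0,0.003,36],[0,-35,-171,-0.286,0,0.003,36],[0,-35,-171,-0.286,0,0.003,36]]';python3 -m handwheel '[[15,0,0,0,0,0,36],[35,0,0,0,0,0,36],[50,0,0,0,0,0,36],[50,0,0,0,0,0,36],[50,0,0,0,0,0,36]]'; python3 tgt.py .5131 -.068 .11 3.1
```

```text
time_s: 33.1
eef_pos: [0.5136, -0.0625, 0.1803]
tcp_rot: [[-0.002, 0.998, 0.063], [0.003, 0.063, -0.998], [-1.0, -0.001, -0.003]]
wrist_force: [0.1, -0.1, -1.0]
gripper_width: 0.0429
time_s: 33.6
eef_pos: [0.514, -0.0702, 0.1304]
tcp_rot: [[-0.002, 0.999, 0.05], [0.001, 0.05, -0.999], [-1.0, -0.002, -0.001]]
wrist_force: [0.4, -0.1, -0.9]
gripper_width: 0.0423
row [20.4, -0.7, -2.2] [-0.004, -0.001, 0.002] t 33.6 F [0.4, -0.1, -0.9] w 42.3
```

```bash
python3 -m handwheel '[[8,-0.7,-2,0,-0.001,0,36],[15,-0.7,-2,0,-0.001,0,36],[20,-0.7,-2,0,-0.001,0,36],[20,-0.7,-2,0,-0.001,0,36]]';python3 tgt.py .5131 -.068 .085 3.1;python3 -m handwheel '[[8,0,0,0,0,0,36],[16,0,0,0,0,0,36],[24,0,0,0,0,0,36],[24,0,0,0,0,0,36]]';python3 tgt.py .5131 -.068 .073 3.1;
```

```text
time_s: 34.0
eef_pos: [0.513, -0.0677, 0.1102]
tcp_rot: [[-0.002, 0.999, 0.051], [-0.0, 0.051, -0.999], [-1.0, -0.002, -0.0]]
wrist_force: [-0.5, -0.3, -1.7]
gripper_width: 0.0426
row [25.2, 0.1, 0.3] [-0.003, -0.0, 0.002] t 34.0 F [-0.5, -0.3, -1.7] w 42.6
time_s: 34.4
eef_pos: [0.5129, -0.0677, 0.0857]
tcp_rot: [[-0.002, 0.999, 0.051], [0.0, 0.051, -0.999], [-1.0, -0.002, -0.0]]
wrist_force: [0.5, 0.6, -3.2]
gripper_width: 0.0425
row [12.7, 0.2, 0.3] [-0.003, -0.0, 0.002] t 34.4 F [0.5, 0.6, -3.2] w 42.5
```

```bash
python3 -m handwheel '[[4,0,0,0,0,0,36],[8,0,0,0,0,0,36],[11,0,0,0,0,0,36],[13,0,0,0,0,0,36],[13,0,0,0,0,0,36]]' 50;python3 -m handwheel '[[0.5,0,0,0,0,0,36],[1,0,0,0,0,0,36],[1,0,0,0,0,0,36]]'; python3 tgt.py .5131 -.068 .073 3.1
```

```text
time_s: 34.9
eef_pos: [0.5135, -0.0677, 0.0738]
tcp_rot: [[-0.0, 0.999, 0.051], [-0.0, 0.051, -0.999], [-1.0, -0.0, 0.0]]
wrist_force: [0.1, 0.5, -1.1]
gripper_width: 0.0427
time_s: 35.2
eef_pos: [0.5136, -0.0677, 0.0731]
tcp_rot: [[-0.0, 0.999, 0.051], [-0.0, 0.051, -0.999], [-1.0, -0.0, 0.0]]
wrist_force: [-0.2, 0.3, 0.0]
gripper_width: 0.0428
row [0.1, -0.5, 0.3] [-0.003, 0.0, 0.0] t 35.2 F [-0.2, 0.3, 0.0] w 42.8
```

```bash
python3 -m handwheel '[[0.6,0,0,0,0,0,36],[1.2,0,0,0,0,0,36],[1.2,0,0,0,0,0,36]]'
```

```text
time_s: 35.5
eef_pos: [0.5137, -0.0677, 0.0731]
tcp_rot: [[-0.0, 0.999, 0.051], [-0.001, 0.051, -0.999], [-1.0, -0.0, 0.001]]
wrist_force: [-7.4, 0.5, 15.7]
gripper_width: 0.0428
```

```bash
python3 -m handwheel '[[-1,0,0,0,0,0,60],[-1,0,0,0,0,0,60],[-1,0,0,0,0,0,60],[-1,0,0,0,0,0,60]]' 35;python3 -m handwheel '[[-40,0,0,0,0,0,60],[-80,0,0,0,0,0,60],[-130,10,0,0,0,0,60],[-190,25,40,0,0,0,60],[-200,40,70,0,0,0,60]]';python3 -m handwheel '[[0,0,20,0,0,0,40],[0,0,20,0,0,0,40],[0,0,20,0,0,0,40],[0,0,20,0,0,0,40]]'; python3 pk.py w14.png .086;python3 tgt.py .5585 -.1326 .16 3.1
```

```text
time_s: 35.9
eef_pos: [0.5133, -0.0677, 0.0726]
tcp_rot: [[-0.001, 0.999, 0.051], [-0.0, 0.051, -0.999], [-1.0, -0.001, 0.0]]
wrist_force: [-0.8, -0.2, -0.2]
gripper_width: 0.0585
time_s: 36.4
eef_pos: [0.5556, -0.1294, 0.2736]
tcp_rot: [[0.003, 0.998, 0.055], [-0.002, 0.055, -0.998], [-1.0, 0.003, 0.002]]
wrist_force: [0.8, 0.2, -0.5]
gripper_width: 0.0602
time_s: 36.8
eef_pos: [0.5553, -0.1494, 0.269]
tcp_rot: [[-0.001, 0.999, 0.053], [0.0, 0.053, -0.999], [-1.0, -0.001, -0.0]]
wrist_force: [-0.1, -0.7, -0.7]
gripper_width: 0.0417
green none
blue none
yellow 564 c 513.1 -67.9 size [43.1 42.4] ang 2.9 px 258 72 303 118 z 0.0851
red 303 [ 0.5575 -0.1299  0.1101]
row [109.1, 4.1, -16.6] [-0.001, -0.0, 0.001] t 36.85 F [-0.1, -0.2, -0.4] w 41.2
```

View pics/w14.png

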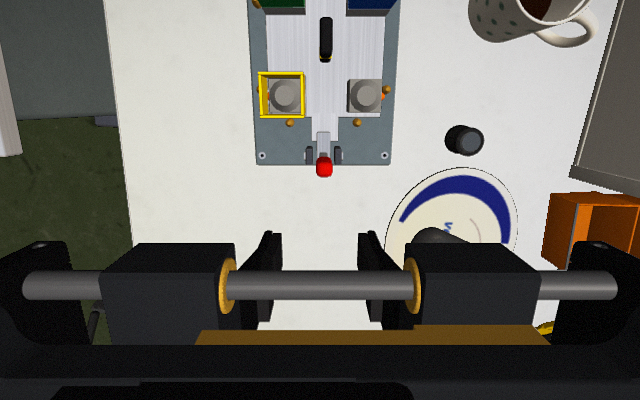

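```bash
python3 -m handwheel '[[40,4,-16,0,0,0,40],[80,4,-16,0,0,0,40],[109,4,-16.6,0,0,0,40],[109,4,-16.6,0,0,0,40],[109,4,-16.6,0,0,0,40]]';python3 tgt.py .5585 -.1326 .103 3.1
```

```text
time_s: 37.35
eef_pos: [0.5588, -0.1334, 0.1612]
tcp_rot: [[-0.001, 0.999, 0.052], [0.0, 0.052, -0.999], [-1.0, -0.001, -0.0]]
wrist_force: [-0.1, -0.3, 0.4]
gripper_width: 0.0399
row [58.2, -0.2, -0.8] [-0.002, -0.0, 0.001] t 37.35 F [-0.1, -0.3, 0.4] w 39.9
```

```bash
python3 -m handwheel '[[30,0,-1,0,0,0,40],[58,0,-1,0,0,0,40],[58,0,-1,0,0,0,40]]'; python3 -m handwheel '[[0,0,0,0,0,0,5],[0,0,0,0,0,0,5],[0,0,0,0,0,0,5],[0,0,0,0,0,0,5]]' 12;python3 -m handwheel '[[1.1,0,12,0,0,0,5],[4.2,0,24,0,0,0,5],[9.4,0,35,0,0,0,5],[16.4,0,45,0,0,0,5],[25,0,53.6,0,0,0,5]]';python3 -m handwheel '[[10,0,7,0,0,0,5],[21,0,12.2,0,0,0,5],[30.4,0,15,0,0,0,5],[35.3,0,15.7,0,0,0,5],[35.3,0,15.7,0,0,0,5]]'
```

```text
time_s: 37.65
eef_pos: [0.5577, -0.133, 0.1015]
tcp_rot: [[-0.003, 0.999, 0.051], [0.0, 0.051, -0.999], [-1.0, -0.003, -0.0]]
wrist_force: [-0.1, -0.0, -0.1]
gripper_width: 0.0399
time_s: 38.05
eef_pos: [0.5589, -0.1333, 0.1036]
tcp_rot: [[0.0, 0.999, 0.051], [-0.001, 0.051, -0.999], [-1.0, 0.0, 0.001]]
wrist_force: [-14.5, -0.6, 10.8]
gripper_width: 0.0159
time_s: 38.55
eef_pos: [0.5615, -0.187, 0.0774]
tcp_rot: [[-0.0, 0.999, 0.051], [-0.0, 0.051, -0.999], [-1.0, -0.0, 0.0]]
wrist_force: [-1.4, 3.6, 1.6]
gripper_width: 0.0158
time_s: 39.05
eef_pos: [0.5623, -0.203, 0.0414]
tcp_rot: [[-0.0, 0.999, 0.051], [-0.001, 0.051, -0.999], [-1.0, -0.0, 0.001]]
wrist_force: [3.5, -3.0, -3.5]
gripper_width: 0.0157
```

```bash
python3 -m handwheel '[[0,0,0,0,0,0,35],[0,0,0,0,0,0,35],[0,0,0,0,0,0,35],[0,0,0,0,0,0,35]]';python3 -m handwheel '[[-40,0,0,0,0,0,40],[-80,0,0,0,0,0,40],[-130,0,0,0,0,0,40],[-180,0,0,0,0,0,40],[-220,0,0,0,0,0,40]]';python3 -m handwheel '[[0,0,0,0,0,0,40],[0,0,-40,0,0,0,40],[0,0,-50,0,0,0,40],[0,0,-50,0,0,0,40],[0,0,-50,0,0,0,40]]'; python3 pk.py w15.png .086;python3 - <<'E'
from h import *
c,T=cam("wrist");P=cloud(c,T);P[c["z_map"]==0]=9
m=(np.hypot(P[...,0]-.5522,P[...,1]+.0131)<.025)&(P[...,2]>.08)&(P[...,2]<.092)
(x,y),wh,t=cv2.minAreaRect((P[m][:,:2]*1000).astype(np.float32));print("blade",m.sum(),x,y,wh,t)
hsv=cv2.cvtColor(c["image"],cv2.COLOR_RGB2HSV);m=(hsv[...,1]>150)&(hsv[...,2]>90)&((hsv[...,0]<8)|(hsv[...,0]>172))&(P[...,2]<.1)
print(P[m].mean(0) if m.any() else "nored")
E
python3 tgt.py .5522 -.0125 .14 3.1
```

```text
time_s: 39.45
eef_pos: [0.5619, -0.2022, 0.0423]
tcp_rot: [[-0.001, 0.999, 0.051], [-0.0, 0.051, -0.999], [-1.0, -0.001, 0.0]]
wrist_force: [1.1, 0.5, -0.4]
gripper_width: 0.0335
time_s: 39.95
eef_pos: [0.5623, -0.202, 0.2654]
tcp_rot: [[0.001, 0.999, 0.051], [-0.001, 0.051, -0.999], [-1.0, 0.001, 0.001]]
wrist_force: [1.0, -0.4, 0.2]
gripper_width: 0.0399
time_s: 40.45
eef_pos: [0.5594, -0.1532, 0.2617]
tcp_rot: [[-0.001, 0.999, 0.051], [-0.001, 0.051, -0.999], [-1.0, -0.001, 0.001]]
wrist_force: [-0.2, -0.6, -0.8]
gripper_width: 0.0405
green none
blue none
yellow 621 c 513.1 -67.3 size [43.2 41.9] ang 3.0 px 252 66 299 113 z 0.0851
red 405 [ 0.5614 -0.1962  0.0482]
blade 509 553.4813842773438 -13.532251358032227 (11.572081565856934, 31.781347274780273) 2.3108341693878174
[ 0.56145903 -0.19664507  0.0481603 ]
row [121.6, -0.1, -141.6] [-0.005, 0.0, 0.001] t 40.55 F [1.1, -0.2, -0.9] w 39.8
```

View pics/w15.png

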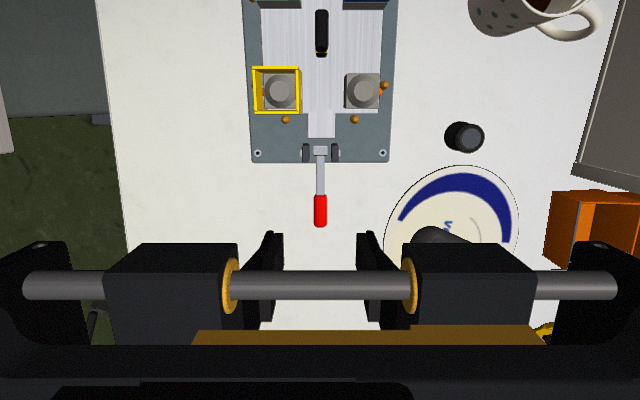

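```bash
python3 -m handwheel '[[0,0,-48,0,0,0,40],[20,0,-95,0,0,0,40],[60,0,-142,0,0,0,40],[100,0,-142,0,0,0,40],[121,0,-142,0,0,0,40]]' 60;python3 -m handwheel '[[0,0,0,0,0,0,40],[0,0,0,0,0,0,40]]';python3 tgt.py .5528 -.0128 .067 3.1
```

```text
time_s: 41.05
eef_pos: [0.5505, -0.0092, 0.1374]
tcp_rot: [[-0.005, 0.999, 0.054], [0.0, 0.054, -0.999], [-1.0, -0.004, -0.001]]
wrist_force: [-0.8, -0.2, -0.5]
gripper_width: 0.0401
time_s: 41.25
eef_pos: [0.5528, -0.0114, 0.1417]
tcp_rot: [[-0.0, 0.999, 0.05], [0.0, 0.05, -0.999], [-1.0, -0.0, -0.0]]
wrist_force: [0.2, -0.3, 0.2]
gripper_width: 0.04
row [74.7, -0.1, 1.4] [-0.004, -0.0, 0.0] t 41.25 F [0.2, -0.3, 0.2] w 40.0
```

```bash
python3 -m handwheel '[[35,0,1,0,0,0,40],[60,0,1,0,0,0,40],[75,0,1,0,0,0,40],[75,0,1,0,0,0,40]]' 60; python3 -m handwheel '[[0,0,0,0,0,0,0],[0,0,0,0,0,0,0],[0,0,0,0,0,0,0],[0,0,0,0,0,0,0],[0,0,0,0,0,0,0]]' 60; python3 -m handwheel '[[-4,0,0,0,0,0,0],[-8,0,0,0,0,0,0],[-12,0,0,0,0,0,0],[-16,0,0,0,0,0,0],[-20,0,0,0,0,0,0]]';python3 -m handwheel '[[-12,0,0,0,0,0,0],[-25,0,0,0,0,0,0],[-40,0,0,0,0,0,0],[-60,0,0,0,0,0,0],[-80,0,0,0,0,0,0]]'
```

```text
time_s: 41.65
eef_pos: [0.5522, -0.0122, 0.0657]
tcp_rot: [[-0.002, 0.999, 0.05], [-0.0, 0.05, -0.999], [-1.0, -0.002, -0.0]]
wrist_force: [-0.9, 0.1, -0.4]
gripper_width: 0.0398
time_s: 42.15
eef_pos: [0.553, -0.0116, 0.0668]
tcp_rot: [[0.001, 0.999, 0.051], [-0.0, 0.051, -0.999], [-1.0, 0.001, 0.0]]
wrist_force: [0.1, 0.3, 2.9]
gripper_width: 0.0118
time_s: 42.65
eef_pos: [0.5522, -0.0116, 0.0863]
tcp_rot: [[-0.001, 0.999, 0.051], [-0.0, 0.051, -0.999], [-1.0, -0.001, 0.0]]
wrist_force: [-0.5, -0.9, -8.0]
gripper_width: 0.0118
time_s: 43.15
eef_pos: [0.5525, -0.0114, 0.168]
tcp_rot: [[0.0, 0.999, 0.051], [-0.0, 0.051, -0.999], [-1.0, 0.0, 0.0]]
wrist_force: [0.9, 0.2, -7.4]
gripper_width: 0.0111
```

```bash
python3 - <<'E'
from h import *
c,T=cam("top");P=cloud(c,T);hsv=cv2.cvtColor(c["image"],cv2.COLOR_RGB2HSV)
m=(hsv[...,2]<60)&(abs(P[...,2])<.015)&(np.hypot(P[...,0]-.51,P[...,1]-.32)<.2)&(P[...,0]>.36)
n,l,s,_=cv2.connectedComponentsWithStats(m.astype(np.uint8));k=1+np.argmax(s[1:,4])
q=P[l==k];r=cv2.minAreaRect((q[:,:2]*1000).astype(np.float32));print(s[k],r,q.mean(0))
print(find(c,T,"mat"))
E
python3 tgt.py .51 .315 .17 2
```

```text
[ 180  208   77   59 4142] ((509.63372802734375, 325.06500244140625), (258.4616394042969, 195.53981018066406), 89.68633270263672) [0.50890759 0.32458586 0.00270129]
[(0.94, [0.5147, 0.3235, 0.0052])]
row [-0.7, -27.4, -328.0] [0.016, 0.001, -0.005] t 43.25 F [0.1, 0.3, -7.5] w 11.2
```

```bash
python3 tgt.py .507 .3242 .17 2; python3 -m handwheel '[[0,-2,-20,0.003,0,0,0],[0,-5,-55,0.005,0,0,0],[0,-8,-90,0.007,0,0,0],[0,-10,-125,0.01,0,0,0],[0,-13,-155,0.01,0,0,0]]';python3 tgt.py .507 .3242 .17 2
```

```text
row [-0.8, -30.0, -337.4] [0.016, 0.001, -0.005] t 43.25 F [0.1, 0.3, -7.5] w 11.2
time_s: 43.75
eef_pos: [0.5308, 0.1444, 0.1658]
tcp_rot: [[-0.001, 0.999, 0.042], [-0.0, 0.042, -0.999], [-1.0, -0.001, -0.0]]
wrist_force: [0.2, -0.5, -8.2]
gripper_width: 0.0121
row [-4.2, -16.3, -180.6] [0.007, 0.0, 0.001] t 43.75 F [0.2, -0.5, -8.2] w 12.1
```

```bash
python3 -m handwheel '[[0,-3,-30,0,0,0,0],[0,-7,-70,0,0,0,0],[0,-10,-110,0,0,0,0],[0,-13,-150,0,0,0,0],[0,-16,-175,0,0,0,0]]';python3 -m handwheel '[[0,0,-2,0,0,0,0],[15,0,-2,0,0,0,0],[35,0,-2,0,0,0,0],[55,0,-2,0,0,0,0],[70,0,-2,0,0,0,0]]';python3 tgt.py .507 .3242 .058 2
```

```text
time_s: 44.25
eef_pos: [0.5068, 0.3201, 0.1657]
tcp_rot: [[-0.001, 0.999, 0.044], [0.001, 0.044, -0.999], [-1.0, -0.001, -0.001]]
wrist_force: [-0.1, 0.5, -6.9]
gripper_width: 0.0116
time_s: 44.75
eef_pos: [0.5083, 0.3163, 0.0933]
tcp_rot: [[-0.002, 0.999, 0.039], [-0.003, 0.039, -0.999], [-1.0, -0.002, 0.002]]
wrist_force: [-0.6, 0.2, -8.5]
gripper_width: 0.0115
row [35.3, -0.9, -8.0] [0.004, 0.002, 0.002] t 44.75 F [-0.6, 0.2, -8.5] w 11.5
```

```bash
python3 -m handwheel '[[8,0,-6,0,0,0,0],[16,0,-6,0,0,0,0],[24,0,-6,0,0,0,0],[30,0,-6,0,0,0,0],[32,0,-6,0,0,0,0]]';python3 -m handwheel '[[1,0,0,0,0,0,0],[2,0,0,0,0,0,0],[2.5,0,0,0,0,0,0],[2.5,0,0,0,0,0,0]]'
```

```text
time_s: 45.25
eef_pos: [0.5079, 0.3245, 0.0635]
tcp_rot: [[-0.001, 0.999, 0.041], [-0.001, 0.041, -0.999], [-1.0, -0.001, 0.001]]
wrist_force: [-0.3, 0.6, -7.0]
gripper_width: 0.012
time_s: 45.65
eef_pos: [0.5081, 0.3248, 0.0617]
tcp_rot: [[-0.0, 0.999, 0.041], [-0.0, 0.041, -0.999], [-1.0, -0.0, 0.0]]
wrist_force: [0.4, -0.8, -7.5]
gripper_width: 0.0113
```

```bash
python3 -m handwheel '[[1.5,0,0,0,0,0,0],[3,0,0,0,0,0,0],[3,0,0,0,0,0,0]]';python3 -m handwheel '[[0.5,0,0,0,0,0,0],[1,0,0,0,0,0,0],[1,0,0,0,0,0,0]]'
```

```text
time_s: 45.95
eef_pos: [0.5079, 0.3246, 0.0583]
tcp_rot: [[-0.001, 0.999, 0.041], [-0.001, 0.041, -0.999], [-1.0, -0.001, 0.0]]
wrist_force: [0.2, -1.3, -6.8]
gripper_width: 0.0115
time_s: 46.25
eef_pos: [0.508, 0.3248, 0.0578]
tcp_rot: [[-0.0, 0.999, 0.041], [-0.0, 0.041, -0.999], [-1.0, -0.0, 0.0]]
wrist_force: [-2.0, -2.0, -3.3]
gripper_width: 0.0115
```

```bash
python3 -m handwheel '[[0.7,0,0,0,0,0,0],[0.7,0,0,0,0,0,0]]';python3 -m handwheel '[[0,0,0,0,0,0,40],[0,0,0,0,0,0,40],[0,0,0,0,0,0,40],[0,0,0,0,0,0,40],[0,0,0,0,0,0,40]]';python3 -m handwheel '[[-40,0,0,0,0,0,40],[-80,0,0,0,0,0,40],[-120,0,0,0,0,0,40],[-170,0,30,0,0,0,40],[-220,0,80,0,0,0,40]]';python3 -m handwheel '[[0,0,40,0,0,0,40],[0,0,60,0,0,0,40],[0,0,60,0,0,0,40],[0,0,60,0,0,0,40]]'; python3 pk.py w16.png .077
python3 - <<'E'
from h import *
s=read_state();c,T=cam("wrist");P=cloud(c,T);P[c["z_map"]==0]=9
near=np.hypot(P[...,0]-.508,P[...,1]-.3245)
m=(near<.075)&(P[...,2]>.006)&(P[...,2]<.02)
q=P[m];A=np.c_[q[:,:2]-[.508,.3245],np.ones(len(q))];print("plate fit tilt,z",np.linalg.lstsq(A,q[:,2],rcond=None)[0].round(4))
m=(near<.025)&(P[...,2]>.07)&(P[...,2]<.084);print("blade",cv2.minAreaRect((P[m][:,:2]*1000).astype(np.float32)))
hsv=cv2.cvtColor(c["image"],cv2.COLOR_RGB2HSV);d=(hsv[...,2]<60)&(P[...,2]<.012)&(P[...,2]>-.01)&(near<.18)&(P[...,0]>.36)
n,l,st,_=cv2.connectedComponentsWithStats(d.astype(np.uint8));k=1+np.argmax(st[1:,4]);print("mat",cv2.minAreaRect((P[l==k][:,:2]*1000).astype(np.float32)))
c,T=cam("side")
im=c["image"][:,:,::-1][130:330,200:420];wr=cv2.imread("pics/w16.png")[:240,130:450]
cv2.imwrite("pics/z2.png",np.hstack([cv2.resize(im,(440,400)),cv2.resize(wr,(360,400))]))
for t in("mug","loupe","tape"):print(t,find(c,T,t)[:1])
E
```

```text
time_s: 46.45
eef_pos: [0.508, 0.3248, 0.0578]
tcp_rot: [[-0.0, 0.999, 0.041], [-0.001, 0.041, -0.999], [-1.0, -0.0, 0.001]]
wrist_force: [-4.4, -5.4, 5.7]
gripper_width: 0.0112
time_s: 46.95
eef_pos: [0.5081, 0.3248, 0.0569]
tcp_rot: [[-0.0, 0.999, 0.041], [-0.0, 0.041, -0.999], [-1.0, -0.0, 0.0]]
wrist_force: [-0.2, 0.4, -0.6]
gripper_width: 0.038
time_s: 47.45
eef_pos: [0.5098, 0.266, 0.2583]
tcp_rot: [[0.0, 0.999, 0.045], [0.002, 0.045, -0.999], [-1.0, 0.0, -0.001]]
wrist_force: [1.1, -0.2, 0.4]
gripper_width: 0.0398
time_s: 47.85
eef_pos: [0.513, 0.2049, 0.2561]
tcp_rot: [[-0.0, 0.999, 0.04], [-0.0, 0.04, -0.999], [-1.0, -0.0, 0.0]]
wrist_force: [-0.4, -0.2, 0.4]
gripper_width: 0.0399
green 257 c 462.7 360.5 size [43.2 14.2] ang 2.2 px 246 0 295 17 z 0.0761
blue 305 c 548.4 363.2 size [42.9 14.1] ang 3.0 px 343 0 391 18 z 0.0759
yellow 573 c 466.3 270.3 size [43.1 42.2] ang 2.3 px 251 90 297 135 z 0.0761
red 0 
plate fit tilt,z [-0.0003  0.0018  0.0124]
blade ((507.8758239746094, 322.8316345214844), (11.261616706848145, 31.164813995361328), 2.1491341590881348)
mat ((507.859619140625, 294.17578125), (199.1253204345703, 198.9029541015625), 89.9771728515625)
mug [(0.83, [0.7492, 0.0113, 0.062])]
loupe [(0.49, [0.7215, -0.1187, 0.0249])]
tape [(0.45, [0.7391, 0.2276, 0.0176])]
```

View pics/z2.png

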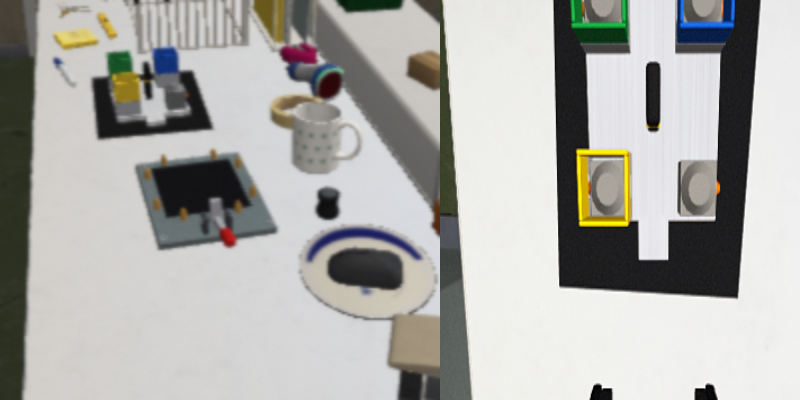

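The caddy stands flat in the middle of the mat with all three pockets on, the lever is open, and the bystanders haven't moved. Handing in.

```bash
python3 -c "
from bench import *
print(read_state()['time_s']);print(close_job())"
```

```text
48.15
the job is handed in; nothing more can be done
None
```

The whole sequence ran and I handed the job in at 48 s of robot time; it reports no verdict. The base went into the nest and the lever was shut. Blue was pushed onto spigot 3, green onto spigot 1 and yellow onto spigot 0. Then the lever was opened again and the caddy carried back to the mat.

**What the last checks showed**
- **Caddy position:** it stands about 2 mm from the mat's centre, with a measured plate tilt under 0.002 rad.
- **Pockets:** all three rims are at 76 mm, about 1 mm below the 77 mm expected for tubes down on the plate. In the nest each one met the plate at 11–17 N with its holes in line with the buttons.
- **Lever:** I estimate it at about 1.4 rad open, from the height of the red grip. It was not moved after that.
- **Mug, loupe and tape:** the positions found at the end agree with those at the start to within about 4 mm.
- **Robot:** the gripper was clear of everything at hand-in.

**What I could not confirm**
- **Buttons:** no picture was sharp enough to show each button through its hole. I inferred it from full seating and the right orientation.
- **Odd readings:** one wrist force reading of 10 N came while the arm was braking in free space, and it was gone at the next reading. A first in-hand measurement of the yellow rim was spoiled by the gripper's own orange parts. I used the seating force and a later picture in its place.

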